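Clamp the rough stone in the free nest of a twin jig

TASK

One nest of the twin jig already holds a finished stone under its clamp: leave that one alone. Swing the clamp of the empty nest right back so that it stays open, lay the rough turquoise slab (do not drop it) flat and centred on that nest's sloping bed, lengthways up the slope with its low end at the brass ledge, and swing the clamp back over until its pad rests on the slab. Leave the other things on the bench where they are.

Things in the scene. Friction and masses are not known exactly. Their poses are not given: they have to be found in the camera images.
- jig: twin stone jig fixed to the bench: wooden base 175 x 250 x 16 mm with two sloping nests side by side, 150 mm apart, each with a clamp hinged on steel posts (145 mm high) at its high end. Origin: on the bench under the middle, midway between the nests' origins; x points away from the robot (up the slopes), y to the left nest, z up
- nest_l: bed of the left (+y) nest: pale flat board sloping 30 degrees, 62 mm wide. Origin: on its surface under the closed clamp's pad, 55 mm above the bench; x points up the slope (away from the robot), y left, z square out of the bed. A brass ledge across the low end has its face at x = -27 mm and stands 10 mm proud. The bed runs from x = -34 to +52 mm; nothing stands at its sides
- nest_r: bed of the right (-y) nest: pale flat board sloping 30 degrees, 62 mm wide. Origin: on its surface under the closed clamp's pad, 55 mm above the bench; x points up the slope (away from the robot), y left, z square out of the bed. A brass ledge across the low end has its face at x = -27 mm and stands 10 mm proud. The bed runs from x = -34 to +52 mm; nothing stands at its sides
- clamp_l (a joint): angle of the left clamp arm: 0 lower stop (nest empty, pad 9 mm over the bed), 0.15 resting parallel to the bed on a 22 mm stone, 2.6 open stop, past upright. It grows as the arm swings up and away from the robot, turning about the jig's +y. No spring: by its weight (0.25 kg) it falls shut below about 2.2 and open above; under 3 N at the red grip moves it
- clamp_r (a joint): angle of the right clamp arm: 0 lower stop (nest empty, pad 9 mm over the bed), 0.15 resting parallel to the bed on a 22 mm stone, 2.6 open stop, past upright. It grows as the arm swings up and away from the robot, turning about the jig's +y. No spring: by its weight (0.25 kg) it falls shut below about 2.2 and open above; under 3 N at the red grip moves it
- clamp_l_hinge (a point): hinge axis of the left clamp, midway between its two steel posts, 85 mm up the slope from the nest's origin and 40 mm out from the bed; the axis runs along the jig's y
- clamp_r_hinge (a point): hinge axis of the right clamp, midway between its two steel posts, 85 mm up the slope from the nest's origin and 40 mm out from the bed; the axis runs along the jig's y
- clamp_l_knob (a point): centre of the red grip, a drum 24 mm across and 24 mm long along the hinge axis, flat-ended, on the free end of the left clamp arm, 132 mm from the hinge; a steel arm 16 mm wide, in line with the nest, joins it to the hinge, and nothing stands beside it
- clamp_r_knob (a point): centre of the red grip, a drum 24 mm across and 24 mm long along the hinge axis, flat-ended, on the free end of the right clamp arm, 132 mm from the hinge; a steel arm 16 mm wide, in line with the nest, joins it to the hinge, and nothing stands beside it
- rough_stone: slab of rough turquoise, blue-green with dark brown veins, 50 x 36 x 22 mm along its x, y, z, about 0.1 kg, lying flat on the bench to the right of the jig. Origin at its centre, 11 mm above its underside
- finished_stone: polished round stone, pale green, 40 mm across and 22 mm thick, lying in one of the two nests under its clamp. Origin at its centre
- wax: round cake of amber wax, 60 mm across, 26 mm high, loose on the bench; origin under its centre
- chunk: small lump of turquoise, 30 x 22 x 25 mm, loose on the bench; origin under its centre
- file: hand file with a wooden handle, 215 mm long, 22 mm high, lying on the bench to the left of the jig, along its own y; origin under its ferrule
There are look-alikes about, which are no part of the job. What is shaped like the rough_stone but pink or purple is not meant. What is shaped like the finished_stone but pink or purple is not meant.

How it is judged:
On the way, in this order (a step that is already met when the one before it is completed fails the run):
1. the clamp of the empty nest stands open, past upright (((distance between finished_stone and nest_r below 0.04 m and value of joint clamp_l above 2.3 rad) or (distance between finished_stone and nest_l below 0.04 m and value of joint clamp_r above 2.3 rad))), for 0.2 s.
2. the rough slab lies in the empty nest, let go, under the open clamp (((distance between finished_stone and nest_r below 0.04 m and value of joint clamp_l above 2.3 rad and (x of rough_stone in the frame of nest_l between -0.01 and 0.008 m and y of rough_stone in the frame of nest_l between -0.009 and 0.009 m and z of rough_stone in the frame of nest_l between 0.007 and 0.014 m and angle between the z axis of rough_stone and the z axis of nest_l, either way round below 0.12 rad and angle between the x axis of rough_stone and the x axis of nest_l, either way round below 0.22 rad) and contact force between the fingers and rough_stone below 0.1 N and linear speed of rough_stone below 0.02 m/s) or (distance between finished_stone and nest_l below 0.04 m and value of joint clamp_r above 2.3 rad and (x of rough_stone in the frame of nest_r between -0.01 and 0.008 m and y of rough_stone in the frame of nest_r between -0.009 and 0.009 m and z of rough_stone in the frame of nest_r between 0.007 and 0.014 m and angle between the z axis of rough_stone and the z axis of nest_r, either way round below 0.12 rad and angle between the x axis of rough_stone and the x axis of nest_r, either way round below 0.22 rad) and contact force between the fingers and rough_stone below 0.1 N and linear speed of rough_stone below 0.02 m/s))), for 0.2 s.
At the end, for the whole second after the job is handed in: Slab at rest in the nest that was empty: within 9 mm sideways and -10 to +8 mm up the slope of its origin, flat to 0.12 rad, lengthways to 0.22 rad; that clamp rests on it (0.09 to 0.21 rad); the finished stone is still in its nest under its own clamp (((distance between finished_stone and nest_r below 0.04 m and (x of rough_stone in the frame of nest_l between -0.01 and 0.008 m and y of rough_stone in the frame of nest_l between -0.009 and 0.009 m and z of rough_stone in the frame of nest_l between 0.007 and 0.014 m and angle between the z axis of rough_stone and the z axis of nest_l, either way round below 0.12 rad and angle between the x axis of rough_stone and the x axis of nest_l, either way round below 0.22 rad) and (value of joint clamp_l between 0.09 and 0.21 rad and velocity of joint clamp_l between -0.05 and 0.05 rad/s) and (value of joint clamp_r between 0.09 and 0.21 rad and velocity of joint clamp_r between -0.05 and 0.05 rad/s) and linear speed of rough_stone below 0.02 m/s) or (distance between finished_stone and nest_l below 0.04 m and (x of rough_stone in the frame of nest_r between -0.01 and 0.008 m and y of rough_stone in the frame of nest_r between -0.009 and 0.009 m and z of rough_stone in the frame of nest_r between 0.007 and 0.014 m and angle between the z axis of rough_stone and the z axis of nest_r, either way round below 0.12 rad and angle between the x axis of rough_stone and the x axis of nest_r, either way round below 0.22 rad) and (value of joint clamp_r between 0.09 and 0.21 rad and velocity of joint clamp_r between -0.05 and 0.05 rad/s) and (value of joint clamp_l between 0.09 and 0.21 rad and velocity of joint clamp_l between -0.05 and 0.05 rad/s) and linear speed of rough_stone below 0.02 m/s))); the robot touches nothing.
It fails at once if the clamp on the finished stone is lifted ((distance between finished_stone and nest_l below 0.04 m and value of joint clamp_l above 0.5 rad) or (distance between finished_stone and nest_r below 0.04 m and value of joint clamp_r above 0.5 rad)).
It fails at once if the rough slab is dropped (falls free faster than 0.6 m/s) (contact force between the fingers and rough_stone below 0.1 N and linear speed of rough_stone above 0.6 m/s).
It fails at once if the finished stone is shifted by more than 10 mm (distance of finished_stone from where it was at the start of the episode above 0.01 m).
It fails at once if the wax, the lump of turquoise or the file is shifted by more than 20 mm (distance of any of wax, chunk, file from where it was at the start of the episode above 0.02 m).
It also fails if it takes over 70 s, if anything falls off the work surface, if the arm or the gripper's body presses on something with over 40 N, if the wrist force passes 120 N, or if a joint passes its speed limit or range.

ROBOT

A 6-joint arm with a two-finger parallel gripper is mounted at the origin on the work surface. World frame = base frame: x ahead of the robot, y to its left, z up, the work surface at z = 0. Lengths are in m, angles in rad, forces in N, time in s.
With the tool pointing down it reaches from about 0.325 to 1 m from the base axis. Payload 5.1 kg.
Tool frame: the origin (TCP) lies at the very end of the fingers, on their centre line; the grasp point (between the pads) lies 19 mm behind it; x points along the fingers, y is the direction in which the jaws open and shut, and the axes are right-handed (so a half turn about x gives the same grasp; the last joint's range is limited). The gripper opens to 85 mm and grips with 20 to 120 N. Pads are 22 mm wide; open, the fingers measure 114 mm over their backs; the gripper's body (76 mm by 85 mm) begins 54 mm behind the grasp point. The pads swing forward as they close: fully open they stand 13 mm farther back than shut.
Start: joints at [-1.211, 0.124, 1.65, -0, 1.367, -0.083], TCP at [0.278, -0.587, 0.231] pointing down, gripper open.
Joint ranges: [-2.61, 2.61], [-1.02, 2.33], [0.03, 2.71], [-1.35, 4.49], [0.32, 2.68], [-2.91, 2.91]. Speed limits (rad/s): [2.57, 2.57, 3.14, 3.14, 3.14, 3.14].

INTERFACE

Orientations are given as [roll, pitch, yaw] about the fixed x, y, z axes, in that order (R = Rz(yaw) Ry(pitch) Rx(roll)).
In Python, from bench import * gives the robot as it stands. The module is installed in compiled form; this text tells all that it offers.
- The arm moves only by the tool apply_moves, never from a script. Its argument "plan" is a list of rows, each an object of numbers: "claw": the closure in counts, from 0 (fully open) to 255 (shut); "x", "y", "z": the shift along the tool's x, y, z in cm; "wx", "wy", "wz": the turn, a rotation vector about the tool's x, y, z in degrees. In form: [{"claw": .., "x": .., "y": .., "z": .., "wx": .., "wy": .., "wz": ..}, ...]. A call has 1 to 10 rows; each row shifts and turns the commanded pose from where the row before left it, along the tool's axes as they then stand; what a row does not reach is not made up. A row lasts 1/10 s, in which the tool goes at most 50 mm and 8.59 degrees, less where a joint would pass 70% of its speed; a pose out of reach is approached as far as the arm can. A call is refused whole if a number of a shift passes 5 or a number of a turn 8.59, either way. A call with a gripper value outside its range is refused whole. The fingers move at their own pace and stop on an object; "squeeze" is the grip in N (left out, the last holds). Time passes only in rows, so rows that do not move let the fingers close. It gives the time, the measured TCP pose, the force and the opening at its end, in the units of the state.
- sense(): the state, without advancing time (a new reading comes with each control period).
- read_camera(name): name is "side" or "top" or "wrist"; returns the picture (420x560x3 uint8, blue, green, red); there is no depth.
- camera_model(name): a dict with "fx", "fy", "cx", "cy" (pixels), "extrinsics" (4x4, takes a point from world to camera coordinates); the wrist camera has in their place "hand_eye" (4x4, takes a point from camera to tool coordinates, whose origin is the TCP and whose axes are the tool frame's). Camera axes: x right, y down, z forward; pixel columns grow to the right and rows downward; lengths in m; the calibration is good to about 2 mm. A picture is of the moment at which its call begins: read the wrist's pose just before it. camera_model takes no time and is no camera call.
- close_job(): hands the job in, once; it reports no verdict.
Trained networks look in the newest picture that a camera, given by its name, has taken for a name from the list of things; names that differ only in an ending like _2 or _b are one class to them, and where a whole thing is asked for, a point or a joint stands for the part that bears it (a point fixed in the world has none). Each returns a list of dicts, best first, with "conf" (0 to 1); they miss things now and then, are a little off and sometimes report something else, mostly with a low value. They report only what shows in the picture. A call takes as long as a camera call. They do not tell look-alikes from the thing itself.
- silhouettes(camera, name): "region" (420x560 bool, what is visible of it) and "rect" ([centre column, centre row, width, height] in pixels, round what is visible of it).
The state is a dict: "time_s": time; "qpos": joint angles; "joint_vel": joint speeds; "tau": joint torques, N m; "ee_pos": TCP position; "eef_rot": TCP orientation; "ft_force": force on the tool from outside, world axes, zero at the start; "moment": the same for the moment, N m; "grip_width": finger opening in m.
Only numpy, scipy, OpenCV 4.12 (cv2) and the standard library are available. Lean on these libraries where they do the work, as an engineer would, in place of code of your own. Each camera call takes 0.05 s, during which the arm holds its last target.

## Working session

There is one attempt and no reset: what is moved stays moved. The work goes in short steps, Python scripts to look and compute and a tool call to move; the robot and the scene stay as the last step left them, time stands still between calls to the robot, and variables do not carry over. Pictures are saved under pics/ and viewed, and the job is handed in when it is done.

Besides the shell and the picture viewer there is one more tool, called after "Call:" as a command line: name --argument value ..., lists and objects as JSON in quotes. apply_moves: Moves the arm, as the interface text tells. Its arguments: {"type":"object","properties":{"plan":{"type":"array"},"squeeze":{"type":"number"}},"required":["plan"]}

```bash
mkdir -p pics; cat > h.py <<'E'
from bench import *
import numpy as np, cv2
from scipy.spatial.transform import Rotation as R
E
python3 - <<'E'
from h import *
s=sense(); print(s)
for c in ["side","top","wrist"]:
    m=camera_model(c); print(c,{k:np.round(v,4).tolist() for k,v in m.items()})
    cv2.imwrite(f"pics/{c}0.png",read_camera(c))
E
```

```text
{'time_s': 0.0, 'qpos': array([-1.21061154e+00,  1.24523787e-01,  1.65167893e+00, -5.66249075e-06,
        1.36749583e+00, -8.25938990e-02]), 'joint_vel': array([ 0.00079347,  0.00082248, -0.00135279,  0.00130886, -0.00175788,
       -0.00114173]), 'tau': array([-2.96592880e-04, -4.23618650e+01, -3.65450335e+01, -1.33994362e-06,
        7.03542551e-03,  2.49222893e-05]), 'ee_pos': array([ 0.2782532 , -0.58675375,  0.23003801]), 'eef_rot': array([-1.65075788,  1.56869042,  1.9336146 ]), 'ft_force': array([ 0.06084418, -1.16527069,  0.46041994]), 'moment': array([0.02555654, 0.03622725, 0.00451592]), 'grip_width': 0.08541834544969412}
side {'fx': 522.353, 'fy': 522.353, 'cx': 280.4374, 'cy': 209.7307, 'extrinsics': [[-0.9931, -0.1166, -0.0108, 0.5297], [-0.0715, 0.6771, -0.7324, 0.0954], [0.0927, -0.7266, -0.6808, 1.3122], [0.0, 0.0, 0.0, 1.0]]}
top {'fx': 399.5103, 'fy': 399.5103, 'cx': 278.6778, 'cy': 210.9861, 'extrinsics': [[0.0029, -0.9994, -0.0338, 0.0378], [-0.9892, 0.0021, -0.1468, 0.5257], [0.1468, 0.0339, -0.9886, 0.8721], [0.0, 0.0, 0.0, 1.0]]}
wrist {'fx': 363.5915, 'fy': 363.5915, 'cx': 277.0486, 'cy': 207.209, 'hand_eye': [[0.0001, -0.2732, 0.962, -0.1433], [1.0, -0.0004, -0.0003, -0.0002], [0.0005, 0.962, 0.2732, -0.0693], [0.0, 0.0, 0.0, 1.0]]}
```

View pics/side0.png

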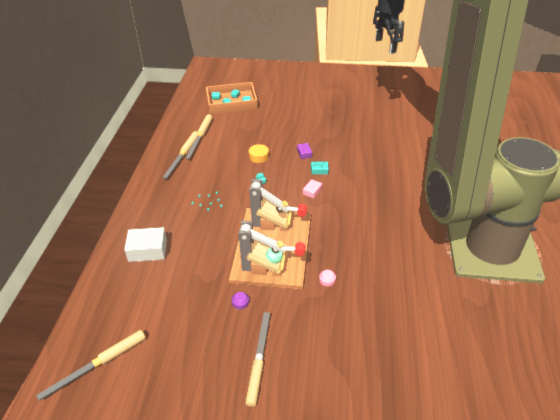

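View pics/top0.png

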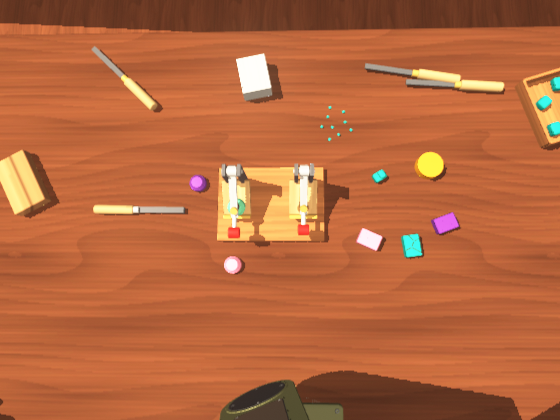

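View pics/wrist0.png

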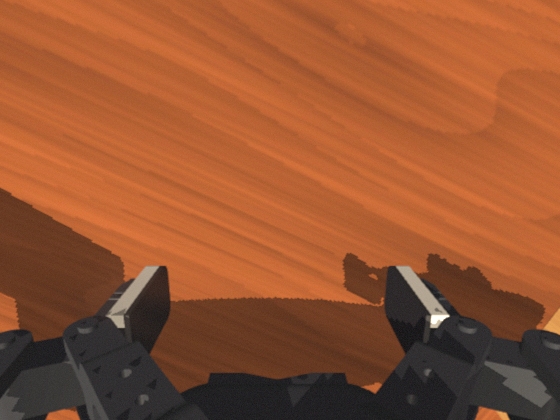

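The finished stone sits in the left nest (top view 237,207), so the right nest is the empty one. Candidates for the rough slab in the top view:
- teal with veins at (412,246)
- pink at (370,239)
- purple at (446,223)
- small teal chunk at (380,176)

I choose the teal slab at (412,246) and will check it in a crop.

```bash
python3 - <<'E'
from h import *
for c in ["top","side"]:
    im=read_camera(c)
    for n in ["rough_stone","jig","clamp_r_knob","finished_stone","nest_r","chunk","wax"]:
        for d in silhouettes(c,n)[:4]:
            rr=cv2.minAreaRect(np.argwhere(d["region"])[:,::-1].astype(np.float32))
            print(c,n,round(d["conf"],2),np.round(d["rect"],1),np.round(rr[0],1),np.round(rr[1],1),round(rr[2],1), d["region"].sum())
    if c=="top":
        a=cv2.resize(im[150:270,205:345],None,fx=5,fy=5,interpolation=cv2.INTER_CUBIC); cv2.imwrite("pics/t1.png",a)
        a=cv2.resize(im[210:270,350:470],None,fx=6,fy=6,interpolation=cv2.INTER_CUBIC); cv2.imwrite("pics/t2.png",a)
    else:
        a=cv2.resize(im[170:290,220:340],None,fx=5,fy=5,interpolation=cv2.INTER_CUBIC); cv2.imwrite("pics/s1.png",a)
E
```

```text
top rough_stone 0.93 [368.5 238.6  27.   19.4] [368.5 238.4] [22.8 16. ] 21.8 354
top rough_stone 0.66 [409.8 245.5  19.   21.4] [411.3 244.8] [22.9 18.2] 78.7 402
top jig 0.69 [271.1 201.  102.9  78.4] [270.5 201.5] [ 77. 107.] 90.0 7841
top clamp_r_knob 0.64 [303.9 198.7  12.7  72.6] [303. 199.] [70. 10.] 90.0 611
top finished_stone 0.72 [233.7 266.9  14.3  15.1] [232. 264.] [14. 16.] 90.0 205
top finished_stone 0.59 [198.8 183.5  14.7  21.4] [197.5 182.5] [17.  15.6] 45.0 241
top finished_stone 0.56 [409.7 245.8  17.   22.3] [410.7 244.6] [21.9 17.8] 79.7 384
top finished_stone 0.44 [242.8 208.4   2.7  12.7] [241.  205.5] [13.  4.] 90.0 49
top nest_r 0.96 [302.5 199.1  32.7  40.7] [303. 198.] [38. 28.] 90.0 768
top nest_r 0.58 [235.4 196.2  26.1  40. ] [236. 198.] [38. 28.] 90.0 627
top wax 0.7 [427.6 166.3  26.7  23.6] [428.5 164.5] [25. 27.] 90.0 585
side rough_stone 0.57 [312.5 188.3  17.3  19.2] [311.5 188.5] [12.7 18.4] 45.0 214
side rough_stone 0.55 [320.1 169.6  17.5  17.5] [319.5 167. ] [12. 17.] 90.0 214
side jig 0.67 [271.2 234.   82.5 110.8] [272.  234.3] [ 74.3 106.6] 7.4 6115
side clamp_r_knob 0.65 [279.9 200.9  54.   35.1] [277.6 200.8] [60.8 16.2] 25.6 397
side finished_stone 0.57 [239.1 298.9  19.1  14.9] [240. 300.] [16. 16.] 90.0 240
side finished_stone 0.55 [329.1 277.5  17.5  13.8] [327. 278.] [16. 18.] 90.0 249
side finished_stone 0.45 [272.4 257.6  19.   13.5] [273.2 256.1] [17.4 13.8] 16.7 192
side nest_r 0.86 [268.5 259.5  33.6  33.3] [266.6 256.3] [38.  20.6] 26.6 497
side nest_r 0.58 [273.6 212.1  35.5  29.7] [274.7 212.6] [35.  18.8] 27.6 497
side chunk 0.45 [261.1 178.7   8.3  11.2] [261.5 178. ] [10.6  6.4] 45.0 57
side wax 0.53 [259.4 155.9  17.6  19.7] [259.  153.5] [20. 19.] 0.0 325
```

View pics/t1.png

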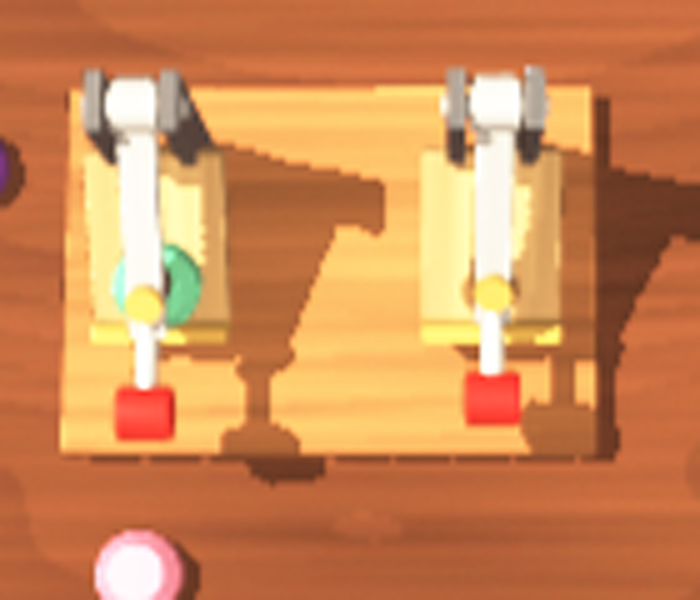

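View pics/t2.png

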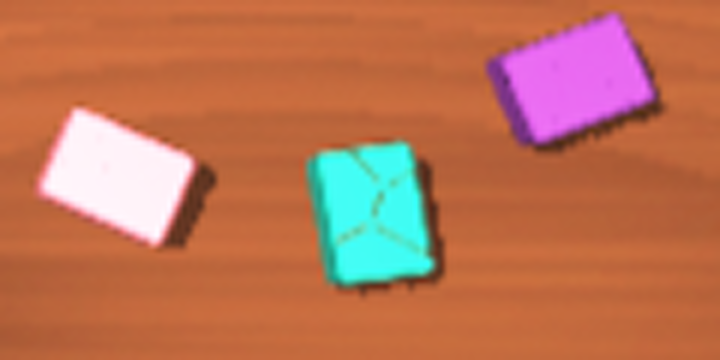

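View pics/s1.png

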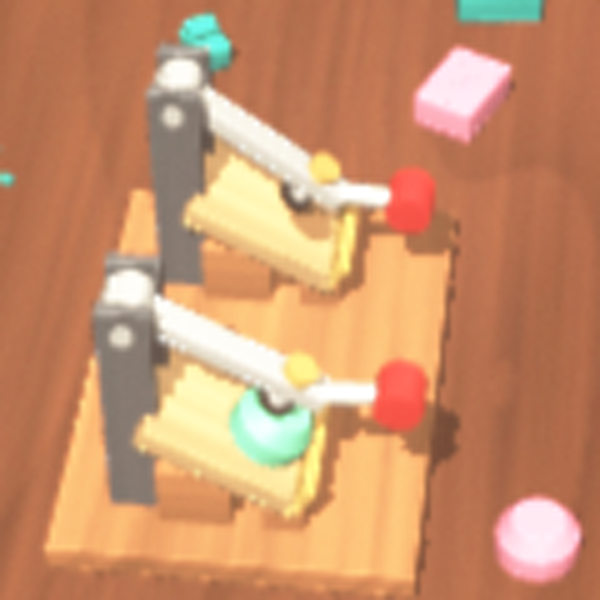

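```bash
cat >> h.py <<'E'
def ray(c,uv,z):
    m=camera_model(c);E=m["extrinsics"];Rm=E[:3,:3];t=E[:3,3]
    o=-Rm.T@t; d=Rm.T@np.array([(uv[0]-m["cx"])/m["fx"],(uv[1]-m["cy"])/m["fy"],1])
    return o+d*(z-o[2])/d[2]
def proj(c,p):
    m=camera_model(c);E=m["extrinsics"];q=E[:3,:3]@np.asarray(p)+E[:3,3]
    return np.array([m["fx"]*q[0]/q[2]+m["cx"],m["fy"]*q[1]/q[2]+m["cy"]])
def cr(u,v,f,u0,v0): return ((u+.5)/f-.5+u0,(v+.5)/f-.5+v0)
E
python3 - <<'E'
from h import *
P=[ray("top",cr(u,v,5,205,150),.016) for u,v in [(72,88),(592,88),(597,455),(62,450)]]
print(np.round(P,4)); P=np.array(P); print("c",P.mean(0), [np.linalg.norm(P[i]-P[(i+1)%4]) for i in range(4)])
e=(P[0]+P[3]-P[1]-P[2]); print("yaw deg",np.degrees(np.arctan2(-e[0],e[1])))
S=np.array([ray("top",cr(u,v,6,350,210),.022) for u,v in [(318,155),(407,143),(433,267),(338,283)]])
print(np.round(S,4),S.mean(0),[np.linalg.norm(S[i]-S[(i+1)%4]) for i in range(4)])
e=S[0]+S[1]-S[2]-S[3]; print(np.degrees(np.arctan2(e[1],e[0])))
# side view check
for u,v in [(139,190),(450,245),(415,578),(50,550)]: print("side",ray("side",cr(u,v,5,220,170),.016))
for n,uv,z in [("slab side",(319.5,165),.022),("chunk top",(380,176),.02),("wax",(429,165),.026)]:
  print(n,ray("side" if "side" in n else "top",uv,z))
E
```

```text
[[ 0.6354  0.182   0.016 ]
 [ 0.6339 -0.066   0.016 ]
 [ 0.4599 -0.066   0.016 ]
 [ 0.4621  0.1823  0.016 ]]
c [0.54779827 0.05809821 0.016     ] [np.float64(0.2479733774609676), np.float64(0.17398854211062534), np.float64(0.24831503149169504), np.float64(0.17324402474224523)]
yaw deg -0.4303006777336699
[[ 0.4713 -0.2443  0.022 ]
 [ 0.4759 -0.278   0.022 ]
 [ 0.429  -0.2854  0.022 ]
 [ 0.423  -0.2497  0.022 ]] [ 0.44979536 -0.26435644  0.022     ] [np.float64(0.033983461388283925), np.float64(0.04745781777309276), np.float64(0.03622320778450677), np.float64(0.04866265494034761)]
7.707315662379914
side [ 0.6305164  -0.06543603  0.016     ]
side [ 0.46075708 -0.04045284  0.016     ]
side [0.45997073 0.18336347 0.016     ]
side [0.63154863 0.18519885 0.016     ]
slab side [ 0.44882794 -0.26317012  0.022     ]
chunk top [ 0.61084551 -0.19838498  0.02      ]
wax [ 0.63502311 -0.31095855  0.026     ]
```

```bash
cat >> h.py <<'E'
JIG=dict(x=.5475,y=.058,yaw=np.radians(-0.3))
def J(p):  # jig->world
    c,s=np.cos(JIG["yaw"]),np.sin(JIG["yaw"])
    return np.array([JIG["x"]+c*p[0]-s*p[1],JIG["y"]+s*p[0]+c*p[1],p[2]])
S30,C30=.5,np.sqrt(.75)
def N(p,side=-1): return J([C30*p[0]-S30*p[2], side*.075+p[1], .055+S30*p[0]+C30*p[2]])
E
python3 - <<'E'
from h import *
pts={}
for s in (-1,1):
    k='r' if s<0 else 'l'
    pts['hinge'+k]=N([.085,0,.04],s)
    for y in(-.031,.031):
        pts[f'top{k}{y}']=N([.052,y,0],s); pts[f'ledge{k}{y}']=N([-.027,y,.010],s); pts[f'low{k}{y}']=N([-.034,y,0],s)
for n,p in pts.items():
    print(n,np.round(p,3),"top",np.round((proj("top",p)-[205,150])*5),"side",np.round((proj("side",p)-[220,170])*5))
for sx in(-1,1):
  for sy in (-1,1):
    p=J([sx*.0875,sy*.125,.016]);print("base",sx,sy,np.round((proj("top",p)-[205,150])*5),np.round((proj("side",p)-[220,170])*5))
E
```

```text
hinger [ 0.601 -0.017  0.132] top [495.  93.] side [168.  85.]
topr-0.031 [ 0.592 -0.048  0.081] top [562. 141.] side [199. 123.]
ledger-0.031 [ 0.519 -0.048  0.05 ] top [559. 317.] side [340. 178.]
lowr-0.031 [ 0.518 -0.048  0.038] top [557. 323.] side [342. 195.]
topr0.031 [0.592 0.014 0.081] top [421. 141.] side [180. 205.]
ledger0.031 [0.519 0.014 0.05 ] top [421. 316.] side [326. 260.]
lowr0.031 [0.518 0.014 0.038] top [421. 322.] side [329. 278.]
hingel [0.602 0.133 0.132] top [135.  93.] side [115. 299.]
topl-0.031 [0.593 0.102 0.081] top [221. 141.] side [151. 331.]
ledgel-0.031 [0.519 0.102 0.05 ] top [226. 316.] side [305. 388.]
lowl-0.031 [0.518 0.102 0.038] top [228. 322.] side [308. 405.]
topl0.031 [0.593 0.164 0.081] top [ 82. 141.] side [129. 427.]
ledgel0.031 [0.52  0.164 0.05 ] top [ 89. 315.] side [289. 486.]
lowl0.031 [0.519 0.164 0.038] top [ 94. 321.] side [292. 503.]
base -1 -1 [596. 454.] [454. 209.]
base -1 1 [ 58. 451.] [412. 576.]
base 1 -1 [593.  85.] [131. 185.]
base 1 1 [69. 85.] [ 40. 543.]
```

```bash
cat >> h.py <<'E'
def tri(obs):
    A=[];b=[]
    for c,uv in obs:
        m=camera_model(c);E=m["extrinsics"]
        for i,(f,cc) in enumerate(((m["fx"],m["cx"]),(m["fy"],m["cy"]))):
            k=(uv[i]-cc)/f
            A.append(E[i,:3]-k*E[2,:3]); b.append(k*E[2,3]-E[i,3])
    x,*_=np.linalg.lstsq(np.array(A),np.array(b),rcond=None)
    return x
E
python3 - <<'E'
from h import *
c=lambda u,v:cr(u,v,5,205,150); d=lambda u,v:cr(u,v,5,220,170)
def reds(cam):
    im=read_camera(cam); h=cv2.cvtColor(im,cv2.COLOR_BGR2HSV)
    m=((h[...,0]<4)|(h[...,0]>176))&(h[...,1]>200)&(h[...,2]>120)
    n,l,st,ce=cv2.connectedComponentsWithStats(m.astype(np.uint8))
    return [(ce[i],st[i]) for i in range(1,n) if st[i,4]>40]
t=reds("top");s=reds("side")
print(t,s)
t=sorted([x[0] for x in t],key=lambda a:a[0]); s=sorted([x[0] for x in s],key=lambda a:-a[1])
for a,b,sd in zip(t,s,(1,-1)):
    p=tri([("top",a),("side",b)]); print("knob",np.round(p,4)); 
    h=N([.085,0,.04],sd); print(np.linalg.norm((p-h)[[0,2]]))
print("bed far-left r",tri([("top",c(421,150)),("side",d(185,212))]))
print("hinge white r",tri([("top",c(497,100)),("side",d(183,72))]))
print("hinge white l",tri([("top",c(133,103)),("side",d(130,288))]))
E
```

```text
[(array([235.16666667, 232.95238095]), array([229, 228,  11,  10,  42], dtype=int32))] []
bed far-left r [0.59032361 0.01454795 0.07816311]
hinge white r [ 0.59475772 -0.0170829   0.14298368]
hinge white l [0.59548283 0.13280815 0.14133867]
```

```bash
python3 - <<'E'
from h import *
c=lambda u,v:cr(u,v,5,205,150); d=lambda u,v:cr(u,v,5,220,170)
JIG["x"]=.543
for k,a,b,sd in (("l",c(145,413),d(402,395),1),("r",c(492,398),d(410,200),-1)):
    p=tri([("top",a),("side",b)]); h=N([.085,0,.04],sd); v=(p-h)[[0,2]]
    print(k,np.round(p,4),"reproj",np.round(proj("top",p)-a,1),np.round(proj("side",p)-b,1),"dist",np.linalg.norm(v),"elev deg",np.degrees(np.arctan2(-v[1],-v[0])))
E
```

```text
l [0.4721 0.1336 0.0858] reproj [-0.   0.3] [-0.3 -0. ] dist 0.13320096724563968 elev deg 20.381851903505005
r [ 0.4808 -0.0163  0.0687] reproj [-0.   0.1] [-0.1 -0. ] dist 0.13173613881765742 elev deg 28.80283601605161
```

```bash
sed -i 's/JIG=dict(x=.5475/JIG=dict(x=.543/' h.py; cat >> h.py <<'E'
def pose():
    s=sense(); return s["ee_pos"],R.from_euler("xyz",s["eef_rot"]).as_matrix()
def tool(ax,ay):
    ax=np.array(ax,float);ax/=np.linalg.norm(ax);ay=np.array(ay,float);ay-=ax*(ax@ay);ay/=np.linalg.norm(ay)
    return np.stack([ax,ay,np.cross(ax,ay)],1)
def delta(p0,R0,p1,R1):
    return np.round(R0.T@(p1-p0)*100,2),np.round(np.degrees(R.from_matrix(R0.T@R1).as_rotvec()),1)
E
python3 - <<'E'
from h import *
p,Rm=pose(); print(p); print(np.round(Rm,3)); s=sense(); print(s["time_s"])
E
```

```text
[ 0.27848413 -0.58731251  0.23132696]
[[ 0.     0.428 -0.904]
 [-0.    -0.904 -0.428]
 [-1.     0.    -0.   ]]
1.05
```

Call:
apply_moves --plan '[{"wx": 8.4}, {"wx": 8.4}, {"wx": 8.5}, {"y": -4.4, "z": -1.5}, {"y": -4.4, "z": -1.5}, {"y": -4.4, "z": -1.5}, {"y": -4.4, "z": -1.5}, {"y": -4.4, "z": -1.5}, {"y": -4.4, "z": -1.5}, {"y": -4.4, "z": -1.5}]'

```text
invalid input
```

Call:
apply_moves --plan '[{"y": -4.4, "z": -1.5}, {"y": -4.4, "z": -1.5}, {"y": -4.4, "z": -1.5}, {"y": -4.4, "z": -1.5}, {"y": -4.4, "z": -1.5}, {"y": -4.4, "z": -1.5}, {"y": -3, "z": -0.5}, {}, {}, {}]'

```text
invalid input
```

```bash
python3 - <<'E'
from h import *
p,Rm=pose(); print(p); print(np.round(Rm,3)); s=sense(); print(s["time_s"],s["qpos"])
print(delta(p,Rm,np.array([.481,-.0165,.20]),tool([0,0,-1],[0,-1,0])))
im=read_camera("wrist"); cv2.imwrite("pics/w1.png",im)
for n in ("clamp_r_knob","nest_r"):
  for d in silhouettes("wrist",n): print(n,d["conf"],np.round(d["rect"]))
E
```

```text
[ 0.27848413 -0.58731251  0.23132696]
[[ 0.     0.428 -0.904]
 [-0.    -0.904 -0.428]
 [-1.     0.    -0.   ]]
1.05 [-1.21059393e+00  1.23788674e-01  1.65030438e+00  2.31380585e-05
  1.36748143e+00 -8.25875004e-02]
(array([  3.13, -42.9 , -42.76]), array([25.4, -0. , -0. ]))
```

View pics/w1.png

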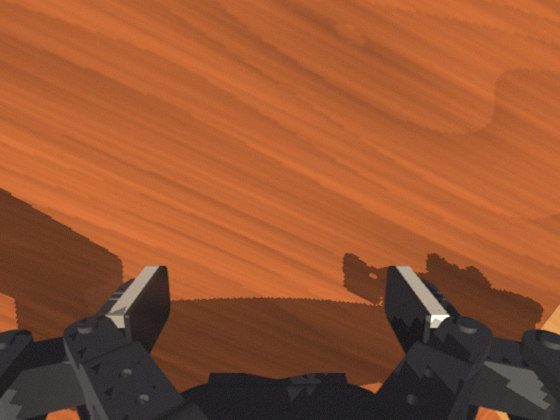

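The move was refused, so the wrist view is unchanged and shows bare bench only. I'll give every key in each row.

Call:
apply_moves --plan '[{"claw": 0, "x": 0, "y": 0, "z": 0, "wx": 8.4, "wy": 0, "wz": 0}, {"claw": 0, "x": 0, "y": 0, "z": 0, "wx": 8.5, "wy": 0, "wz": 0}, {"claw": 0, "x": 0, "y": 0, "z": 0, "wx": 8.5, "wy": 0, "wz": 0}, {"claw": 0, "x": 0, "y": -4.4, "z": -1.5, "wx": 0, "wy": 0, "wz": 0}, {"claw": 0, "x": 0, "y": -4.4, "z": -1.5, "wx": 0, "wy": 0, "wz": 0}, {"claw": 0, "x": 0, "y": -4.4, "z": -1.5, "wx": 0, "wy": 0, "wz": 0}, {"claw": 0, "x": 0, "y": -4.4, "z": -1.5, "wx": 0, "wy": 0, "wz": 0}, {"claw": 0, "x": 0, "y": -4.4, "z": -1.5, "wx": 0, "wy": 0, "wz": 0}, {"claw": 0, "x": 0, "y": -4.4, "z": -1.5, "wx": 0, "wy": 0, "wz": 0}, {"claw": 0, "x": 0, "y": -4.4, "z": -1.5, "wx": 0, "wy": 0, "wz": 0}]' --squeeze 20

```text
time_s: 2.2
ee_pos: [0.3839, -0.2777, 0.2316]
eef_rot: [2.548, 1.57, -0.595]
ft_force: [0.2, 0.4, 0.4]
grip_width: 0.0853
```

Call:
apply_moves --plan '[{"claw": 0, "x": 0, "y": -4.4, "z": -1.6, "wx": 0, "wy": 0, "wz": 0}, {"claw": 0, "x": 0, "y": -4.4, "z": -1.6, "wx": 0, "wy": 0, "wz": 0}, {"claw": 0, "x": 0, "y": -4.4, "z": -1.6, "wx": 0, "wy": 0, "wz": 0}, {"claw": 0, "x": 0, "y": -4.4, "z": -1.6, "wx": 0, "wy": 0, "wz": 0}, {"claw": 0, "x": 0, "y": -4.4, "z": -1.6, "wx": 0, "wy": 0, "wz": 0}, {"claw": 0, "x": 2, "y": -3, "z": -1.6, "wx": 0, "wy": 0, "wz": 0}, {"claw": 0, "x": 2, "y": -1.2, "z": 0, "wx": 0, "wy": 0, "wz": 0}, {"claw": 0, "x": 0, "y": 0, "z": 0, "wx": 0, "wy": 0, "wz": 0}]'

```text
time_s: 3.0
ee_pos: [0.478, -0.0156, 0.1882]
eef_rot: [-0.17, 1.565, 2.974]
ft_force: [0.4, 0.1, -0.7]
grip_width: 0.0854
```

```bash
python3 - <<'E'
from h import *
p,Rm=pose(); print(p); print(np.round(Rm,3)); s=sense(); print(s["time_s"],s["qpos"])
print(delta(p,Rm,np.array([.481,-.0165,.05]),tool([0,0,-1],[0,-1,0])))
im=read_camera("wrist"); cv2.imwrite("pics/w2.png",im)
for n in ("clamp_r_knob","nest_r"):
  for d in silhouettes("wrist",n): print(n,d["conf"],np.round(d["rect"]))
m=camera_model("wrist");H=m["hand_eye"]
def pw(q):
    t=Rm.T@(np.array(q)-p); c=np.linalg.inv(H)@np.append(t,1); return [m["fx"]*c[0]/c[2]+m["cx"],m["fy"]*c[1]/c[2]+m["cy"]]
print("knob pred",pw([.4808,-.0163,.0687]))
E
```

```text
[ 0.47796213 -0.01557995  0.1882464 ]
[[-0.006  0.003 -1.   ]
 [ 0.001 -1.    -0.003]
 [-1.    -0.001  0.006]]
3.0 [-1.44982313e-01 -2.32815800e-01  2.06543883e+00  1.39034005e-04
  1.31497443e+00  1.42301793e+00]
(array([13.82,  0.11, -0.39]), array([0.2, 0.3, 0.1]))
clamp_r_knob 0.64 [279. 106.  47. 210.]
nest_r 0.74 [ 77.  92. 118. 128.]
nest_r 0.72 [281.  94.  98. 125.]
nest_r 0.27 [542. 213.  34.  61.]
knob pred [np.float64(278.6199275170678), np.float64(195.62738709381)]
```

View pics/w2.png

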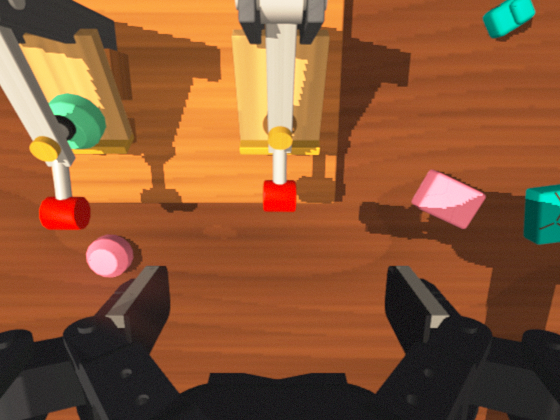

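The red knob shows at (279,196), right where my model predicts it. Next I descend and grip it.

Call:
apply_moves --plan '[{"claw": 0, "x": 4, "y": 0.1, "z": -0.3, "wx": 0, "wy": 0, "wz": 0}, {"claw": 0, "x": 4, "y": 0, "z": 0, "wx": 0, "wy": 0, "wz": 0}, {"claw": 0, "x": 3.5, "y": 0, "z": 0, "wx": 0, "wy": 0, "wz": 0}, {"claw": 0, "x": 2.5, "y": 0, "z": 0, "wx": 0, "wy": 0, "wz": 0}, {"claw": 0, "x": 0, "y": 0, "z": 0, "wx": 0, "wy": 0, "wz": 0}, {"claw": 120, "x": 0, "y": 0, "z": 0, "wx": 0, "wy": 0, "wz": 0}, {"claw": 255, "x": 0, "y": 0, "z": 0, "wx": 0, "wy": 0, "wz": 0}, {"claw": 255, "x": 0, "y": 0, "z": 0, "wx": 0, "wy": 0, "wz": 0}, {"claw": 255, "x": 0, "y": 0, "z": 0, "wx": 0, "wy": 0, "wz": 0}, {"claw": 255, "x": 0, "y": 0, "z": 0, "wx": 0, "wy": 0, "wz": 0}]' --squeeze 20

```text
time_s: 4.15
ee_pos: [0.4839, -0.0169, 0.0531]
eef_rot: [-2.168, 1.566, 0.972]
ft_force: [-1.1, 7.8, 6.2]
grip_width: 0.0234
```

```bash
python3 - <<'E'
from h import *
s=sense(); print(s["time_s"],s["grip_width"],s["ft_force"],s["ee_pos"])
im=read_camera("wrist"); cv2.imwrite("pics/w3.png",im)
E
```

```text
4.15 0.0234478337243551 [-1.10131364  7.81042129  6.19574206] [ 0.48389602 -0.01689417  0.05314989]
```

View pics/w3.png

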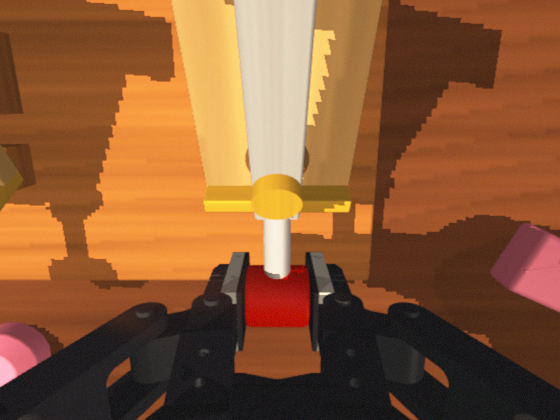

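```bash
python3 - <<'E'
from h import *
th=np.radians(np.r_[0,3,np.arange(8,147,6),146]); a=np.radians(28.8)-th
X=-13.2*np.cos(a);Z=-13.2*np.sin(a)
for t,dx,dz in zip(np.degrees(th[1:]),np.diff(X),np.diff(Z)): print(round(t),"x",round(-dz,2),"z",round(-dx,2))
E
```

```text
3 x -0.61 z 0.32
8 x -1.06 z 0.46
14 x -1.32 z 0.42
20 x -1.35 z 0.28
26 x -1.37 z 0.14
32 x -1.38 z -0.0
38 x -1.37 z -0.15
44 x -1.35 z -0.29
50 x -1.31 z -0.43
56 x -1.26 z -0.57
62 x -1.19 z -0.7
68 x -1.11 z -0.82
74 x -1.02 z -0.93
80 x -0.92 z -1.03
86 x -0.81 z -1.12
92 x -0.69 z -1.2
98 x -0.56 z -1.26
104 x -0.42 z -1.32
110 x -0.28 z -1.35
116 x -0.14 z -1.37
122 x 0.0 z -1.38
128 x 0.15 z -1.37
134 x 0.29 z -1.35
140 x 0.43 z -1.31
146 x 0.57 z -1.26
146 x -0.0 z -0.0
```

Call:
apply_moves --plan '[{"claw": 255, "x": -0.6, "y": -0.05, "z": 0.3, "wx": 0, "wy": 0, "wz": 0}, {"claw": 255, "x": -1.1, "y": 0, "z": 0.5, "wx": 0, "wy": 0, "wz": 0}, {"claw": 255, "x": -1.3, "y": 0, "z": 0.4, "wx": 0, "wy": 0, "wz": 0}, {"claw": 255, "x": -1.35, "y": 0, "z": 0.3, "wx": 0, "wy": 0, "wz": 0}, {"claw": 255, "x": -1.35, "y": 0, "z": 0.15, "wx": 0, "wy": 0, "wz": 0}, {"claw": 255, "x": -1.4, "y": 0, "z": 0, "wx": 0, "wy": 0, "wz": 0}, {"claw": 255, "x": -1.4, "y": 0, "z": -0.15, "wx": 0, "wy": 0, "wz": 0}, {"claw": 255, "x": -1.35, "y": 0, "z": -0.3, "wx": 0, "wy": 0, "wz": 0}, {"claw": 255, "x": 0, "y": 0, "z": 0, "wx": 0, "wy": 0, "wz": 0}]'

```text
time_s: 5.1
ee_pos: [0.4713, -0.0169, 0.1518]
eef_rot: [-2.088, 1.568, 1.053]
ft_force: [-1.1, 4.6, -0.3]
grip_width: 0.0235
```

```bash
python3 - <<'E'
from h import *
s=sense(); print(s["time_s"],s["grip_width"],s["ft_force"],s["ee_pos"])
v=s["ee_pos"]+[0,0,.019]-np.array([.5966,-.017,.132]); print(np.linalg.norm(v[[0,2]]),28.8+np.degrees(np.arctan2(v[2],-v[0])))
im=read_camera("side"); cv2.imwrite("pics/s3.png",cv2.resize(im[80:290,200:400],None,fx=3,fy=2.8))
E
```

```text
5.1 0.0234525921628489 [-1.10251891  4.6442774  -0.27500217] [ 0.4712931  -0.01687679  0.15179751]
0.13117570858859243 46.00356687882816
```

View pics/s3.png

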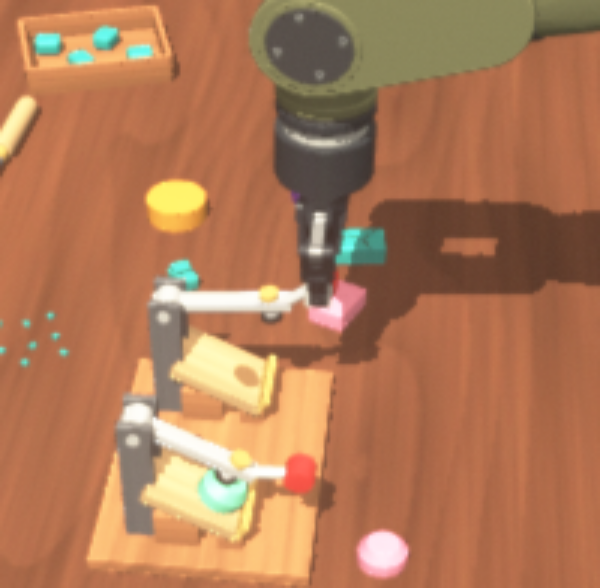

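The side view shows the right clamp raised to about horizontal, its grip held between the fingers at about (320,280). I continue the arc.

Call:
apply_moves --plan '[{"claw": 255, "x": -1.3, "y": 0, "z": -0.4, "wx": 0, "wy": 0, "wz": 0}, {"claw": 255, "x": -1.25, "y": 0, "z": -0.6, "wx": 0, "wy": 0, "wz": 0}, {"claw": 255, "x": -1.2, "y": 0, "z": -0.7, "wx": 0, "wy": 0, "wz": 0}, {"claw": 255, "x": -1.1, "y": 0, "z": -0.8, "wx": 0, "wy": 0, "wz": 0}, {"claw": 255, "x": -1.0, "y": 0, "z": -0.95, "wx": 0, "wy": 0, "wz": 0}, {"claw": 255, "x": -0.9, "y": 0, "z": -1.05, "wx": 0, "wy": 0, "wz": 0}, {"claw": 255, "x": -0.8, "y": 0, "z": -1.1, "wx": 0, "wy": 0, "wz": 0}, {"claw": 255, "x": -0.7, "y": 0, "z": -1.2, "wx": 0, "wy": 0, "wz": 0}, {"claw": 255, "x": -0.55, "y": 0, "z": -1.25, "wx": 0, "wy": 0, "wz": 0}, {"claw": 255, "x": 0, "y": 0, "z": 0, "wx": 0, "wy": 0, "wz": 0}]'

```text
time_s: 6.15
ee_pos: [0.5521, -0.0169, 0.2386]
eef_rot: [-1.281, 1.568, 1.861]
ft_force: [-1.4, 5.3, -0.5]
grip_width: 0.0235
```

```bash
cat >> h.py <<'E'
def cl():
    s=sense(); print(s["time_s"],s["grip_width"],s["ft_force"],s["ee_pos"])
    v=s["ee_pos"]+[0,0,.019]-np.array([.5966,-.017,.132]); print("r,theta",np.linalg.norm(v[[0,2]]),28.8+np.degrees(np.arctan2(v[2],-v[0])))
E
python3 -c "
from h import *
cl()"
```

```text
6.15 0.023521676194115656 [-1.42535428  5.33761633 -0.52377317] [ 0.55209276 -0.01689733  0.23859796]
r,theta 0.1332506719151836 99.2875692914939
```

Call:
apply_moves --plan '[{"claw": 255, "x": -0.4, "y": 0, "z": -1.3, "wx": 0, "wy": 0, "wz": 0}, {"claw": 255, "x": -0.3, "y": 0, "z": -1.35, "wx": 0, "wy": 0, "wz": 0}, {"claw": 255, "x": -0.1, "y": 0, "z": -1.35, "wx": 0, "wy": 0, "wz": 0}, {"claw": 255, "x": 0, "y": 0, "z": -1.4, "wx": 0, "wy": 0, "wz": 0}, {"claw": 255, "x": 0.15, "y": 0, "z": -1.35, "wx": 0, "wy": 0, "wz": 0}, {"claw": 255, "x": 0.3, "y": 0, "z": -1.35, "wx": 0, "wy": 0, "wz": 0}, {"claw": 255, "x": 0.4, "y": 0, "z": -1.3, "wx": 0, "wy": 0, "wz": 0}, {"claw": 255, "x": 0.4, "y": 0, "z": -0.8, "wx": 0, "wy": 0, "wz": 0}, {"claw": 255, "x": 0, "y": 0, "z": 0, "wx": 0, "wy": 0, "wz": 0}]'

```text
time_s: 7.05
ee_pos: [0.6548, -0.0169, 0.2348]
eef_rot: [-2.348, 1.568, 0.793]
ft_force: [0.4, 5.0, 2.3]
grip_width: 0.0234
```

```bash
python3 - <<'E'
from h import *
cl()
im=read_camera("side"); cv2.imwrite("pics/s4.png",cv2.resize(im[80:290,200:400],None,fx=3,fy=2.8))
E
```

```text
7.05 0.023409141617370288 [0.39657131 4.99210905 2.27785683] [ 0.65476862 -0.0168695   0.23481507]
r,theta 0.1349907404833479 144.32521154243526
```

View pics/s4.png

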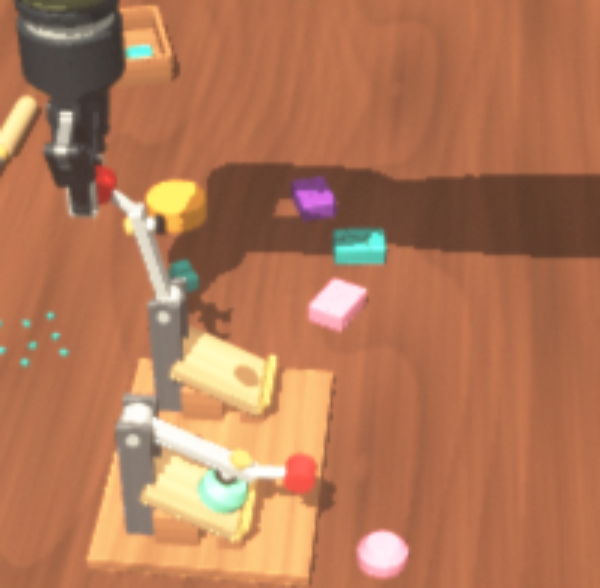

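```bash
python3 - <<'E'
from h import *
for t in (120,125,130,135,140,145,149):
    a=np.radians(28.8-t); p=np.array([.5966-.132*np.cos(a),-.017,.132-.132*np.sin(a)])
    q=proj("side",p); print(t,np.round(p,3),np.round([(q[0]-200)*3,(q[1]-80)*2.8]))
print(proj("side",pose()[0]))
E
```

```text
120 [ 0.599 -0.017  0.264] [155. 178.]
125 [ 0.611 -0.017  0.263] [140. 178.]
130 [ 0.622 -0.017  0.261] [125. 178.]
135 [ 0.633 -0.017  0.259] [111. 180.]
140 [ 0.644 -0.017  0.255] [ 98. 183.]
145 [ 0.655 -0.017  0.25 ] [ 85. 187.]
149 [ 0.663 -0.017  0.246] [ 75. 191.]
[228.90535071 152.19985864]
```

The grip has slipped a few millimetres in the pads, and the clamp stands at about 2.4 rad, past its tipping point. I push a little further, then release and retreat upwards.

Call:
apply_moves --plan '[{"claw": 255, "x": 0.3, "y": 0, "z": -0.5, "wx": 0, "wy": 0, "wz": 0}, {"claw": 255, "x": 0.2, "y": 0, "z": -0.4, "wx": 0, "wy": 0, "wz": 0}, {"claw": 120, "x": 0, "y": 0, "z": 0, "wx": 0, "wy": 0, "wz": 0}, {"claw": 60, "x": 0, "y": 0, "z": 0, "wx": 0, "wy": 0, "wz": 0}, {"claw": 0, "x": 0, "y": 0, "z": 0, "wx": 0, "wy": 0, "wz": 0}, {"claw": 0, "x": 0, "y": 0, "z": 0, "wx": 0, "wy": 0, "wz": 0}, {"claw": 0, "x": -3, "y": 0, "z": 0, "wx": 0, "wy": 0, "wz": 0}, {"claw": 0, "x": -4, "y": 0, "z": 0, "wx": 0, "wy": 0, "wz": 0}, {"claw": 0, "x": 0, "y": 0, "z": 0, "wx": 0, "wy": 0, "wz": 0}]'

```text
time_s: 8.0
ee_pos: [0.6647, -0.0185, 0.3063]
eef_rot: [3.009, 1.559, -0.133]
ft_force: [0.2, 0.1, 1.4]
grip_width: 0.0856
```

```bash
python3 - <<'E'
from h import *
p,Rm=pose(); print(p,np.round(Rm,3)); print(sense()["time_s"])
im=read_camera("side"); cv2.imwrite("pics/s5.png",cv2.resize(im[80:290,200:400],None,fx=3,fy=2.8))
a=np.radians(7.7); 
print(delta(p,Rm,np.array([.4498,-.2644,.15]),tool([0,0,-1],[np.sin(a),-np.cos(a),0])))
E
```

```text
[ 0.66474383 -0.01852692  0.30631251] [[ 0.012 -0.001 -1.   ]
 [-0.002 -1.     0.001]
 [-1.     0.002 -0.012]]
8.0
(array([15.42, 24.58, 21.66]), array([-7.7, -0.7, -0.1]))
```

View pics/s5.png

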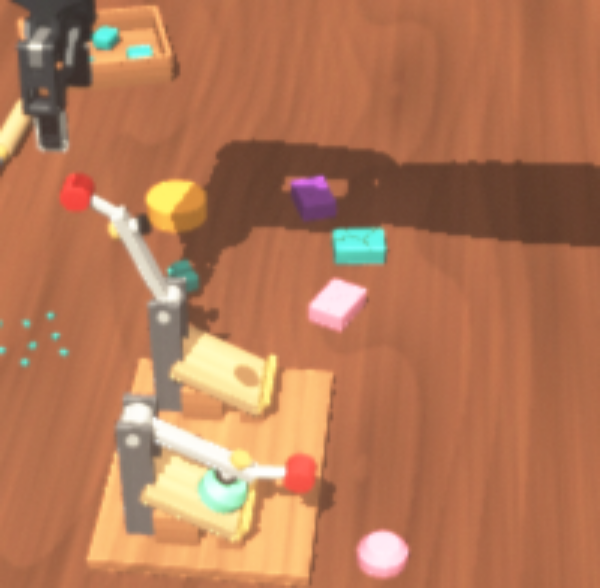

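The clamp now rests at its open stop: the knob at crop (77,191) matches 2.6 rad. Next I go above the slab.

Call:
apply_moves --plan '[{"claw": 0, "x": 0, "y": 3, "z": 2.7, "wx": 0, "wy": -0.7, "wz": 0}, {"claw": 0, "x": 0, "y": 3, "z": 2.7, "wx": 0, "wy": 0, "wz": 0}, {"claw": 0, "x": 0, "y": 3, "z": 2.7, "wx": 0, "wy": 0, "wz": 0}, {"claw": 0, "x": 1, "y": 3, "z": 2.7, "wx": 0, "wy": 0, "wz": 0}, {"claw": 0, "x": 2, "y": 3, "z": 2.7, "wx": 0, "wy": 0, "wz": 0}, {"claw": 0, "x": 2.5, "y": 3, "z": 2.7, "wx": 0, "wy": 0, "wz": 0}, {"claw": 0, "x": 2.5, "y": 3, "z": 2.7, "wx": 0, "wy": 0, "wz": 0}, {"claw": 0, "x": 2.5, "y": 3.5, "z": 2.5, "wx": 0, "wy": 0, "wz": 0}, {"claw": 0, "x": 4.5, "y": 0, "z": 0, "wx": -7.7, "wy": 0, "wz": 0}, {"claw": 0, "x": 0, "y": 0, "z": 0, "wx": 0, "wy": 0, "wz": 0}]'

```text
time_s: 9.05
ee_pos: [0.4412, -0.2608, 0.1431]
eef_rot: [-0.474, 1.546, 2.799]
ft_force: [-1.5, 0.2, -1.4]
grip_width: 0.0853
```

```bash
cat >> h.py <<'E'
def wray(uv,z,p,Rm):
    m=camera_model("wrist");H=m["hand_eye"]
    d=H[:3,:3]@np.array([(uv[0]-m["cx"])/m["fx"],(uv[1]-m["cy"])/m["fy"],1])
    o=p+Rm@H[:3,3]; d=Rm@d
    return o+d*(z-o[2])/d[2]
E
python3 - <<'E'
from h import *
p,Rm=pose(); print(p,np.round(Rm,3)); print(sense()["time_s"])
im=read_camera("wrist"); cv2.imwrite("pics/w4.png",im)
for d in silhouettes("wrist","rough_stone"):
    print(round(d["conf"],2),np.round(d["rect"]))
h=cv2.cvtColor(im,cv2.COLOR_BGR2HSV)
m=((h[...,0]>75)&(h[...,0]<100)&(h[...,1]>120)&(h[...,2]>130)).astype(np.uint8)
m=cv2.morphologyEx(m,cv2.MORPH_CLOSE,np.ones((7,7)))
n,l,st,ce=cv2.connectedComponentsWithStats(m)
for i in range(1,n):
    if st[i,4]>300:
        rr=cv2.minAreaRect(np.argwhere(l==i)[:,::-1].astype(np.float32)); b=cv2.boxPoints(rr)
        W=np.array([wray(u,.022,p,Rm) for u in b]); print(ce[i],st[i],np.round(b),"\n",np.round(W,4),W.mean(0))
E
```

```text
[ 0.44118817 -0.26078281  0.14314754] [[-0.024  0.131 -0.991]
 [ 0.008 -0.991 -0.131]
 [-1.    -0.011  0.022]]
9.05
0.81 [287. 180.  50.  69.]
0.67 [405. 129.  80.  68.]
0.55 [161. 150.  84.  72.]
[287.38796748 183.69073171] [ 264  151   48   66 3075] [[264. 151.]
 [311. 151.]
 [311. 216.]
 [264. 216.]] 
 [[ 0.4733 -0.2453  0.022 ]
 [ 0.4778 -0.279   0.022 ]
 [ 0.4289 -0.2867  0.022 ]
 [ 0.4241 -0.2513  0.022 ]] [ 0.45104263 -0.26556965  0.022     ]
```

View pics/w4.png

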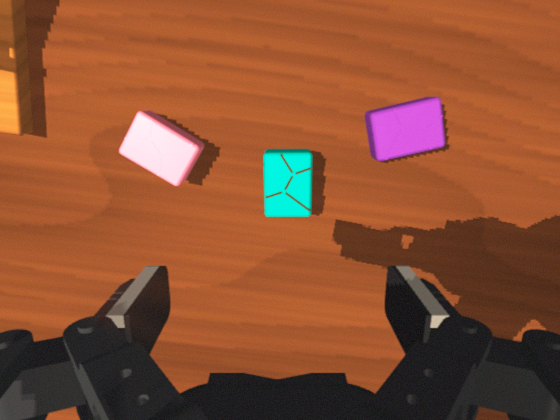

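Teal veined slab at (287,184) between the pink (161,149) and purple (405,129) look-alikes: the right thing. I descend with the fingers partly closed to clear the neighbours.

```bash
python3 - <<'E'
from h import *
p,Rm=pose(); a=np.radians(7.8)
print(delta(p,Rm,np.array([.4515,-.2657,.06]),tool([0,0,-1],[np.sin(a),-np.cos(a),0])))
for u in [(203,147),(180,185),(367,115),(377,160)]: print(Rm.T@(wray(u,.022,p,Rm)-np.array([.4515,-.2657,.022])))
E
```

```text
(array([ 8.96,  0.45, -0.67]), array([-0.3,  0.8,  0.2]))
[-0.0002192  -0.05973396 -0.0314064 ]
[ 0.00026753 -0.07897773 -0.00260378]
[-0.00100842  0.05976972 -0.05431065]
[-0.00057996  0.06950917 -0.02176551]
```

Call:
apply_moves --plan '[{"claw": 80, "x": 3, "y": 0.45, "z": -0.7, "wx": -0.3, "wy": 0.8, "wz": 0.2}, {"claw": 80, "x": 3, "y": 0, "z": 0, "wx": 0, "wy": 0, "wz": 0}, {"claw": 80, "x": 3, "y": 0, "z": 0, "wx": 0, "wy": 0, "wz": 0}, {"claw": 80, "x": 0, "y": 0, "z": 0, "wx": 0, "wy": 0, "wz": 0}, {"claw": 80, "x": 0, "y": 0, "z": 0, "wx": 0, "wy": 0, "wz": 0}, {"claw": 80, "x": 0, "y": 0, "z": 0, "wx": 0, "wy": 0, "wz": 0}]'

```text
time_s: 9.75
ee_pos: [0.4558, -0.2675, 0.0637]
eef_rot: [2.366, 1.563, -0.636]
ft_force: [0.1, -0.7, 0.4]
grip_width: 0.0589
```

```bash
python3 - <<'E'
from h import *
p,Rm=pose(); a=np.radians(7.8); s=sense(); print(s["time_s"],p,s["grip_width"])
print(delta(p,Rm,np.array([.4515,-.2657,.004]),tool([0,0,-1],[np.sin(a),-np.cos(a),0])))
im=read_camera("wrist"); cv2.imwrite("pics/w5.png",im)
E
```

```text
9.75 [ 0.45577672 -0.26750446  0.06370453] 0.05892939858011076
(array([ 5.97, -0.27,  0.43]), array([ 0.2, -0.3, -0.3]))
```

View pics/w5.png

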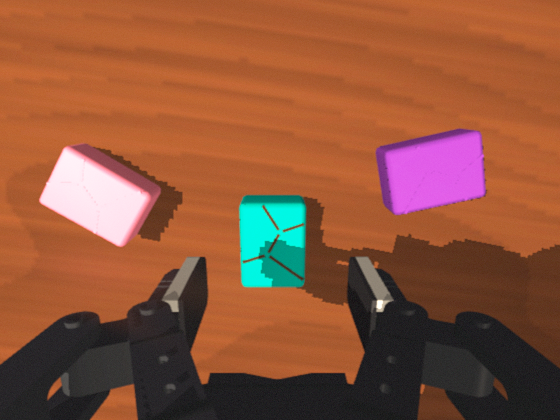

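```bash
python3 - <<'E'
from h import *
p,Rm=pose(); print(p, sense()["joint_vel"].round(3))
b=[(241,196),(304,196),(305,287),(240,287)]
W=np.array([wray(u,.022,p,Rm) for u in b]); print(np.round(W,4),W.mean(0))
c=W.mean(0); c[2]=.004; e=W[0]+W[1]-W[2]-W[3]; a=np.arctan2(e[1],e[0]); print(np.degrees(a))
print(delta(p,Rm,c,tool([0,0,-1],[np.sin(a),-np.cos(a),0])))
E
```

```text
[ 0.4556576  -0.2675672   0.06363003] [-0.004  0.001  0.008  0.001 -0.004 -0.004]
[[ 0.4759 -0.2456  0.022 ]
 [ 0.4804 -0.2783  0.022 ]
 [ 0.4283 -0.2872  0.022 ]
 [ 0.4234 -0.2509  0.022 ]] [ 0.45200848 -0.26550348  0.022     ]
7.7620808749214865
(array([ 5.96, -0.29,  0.37]), array([ 0.2, -0.3, -0.3]))
```

Call:
apply_moves --plan '[{"claw": 80, "x": 2, "y": -0.3, "z": 0.3, "wx": 0, "wy": -0.3, "wz": -0.3}, {"claw": 80, "x": 2, "y": 0, "z": 0, "wx": 0, "wy": 0, "wz": 0}, {"claw": 80, "x": 1.2, "y": 0, "z": 0, "wx": 0, "wy": 0, "wz": 0}, {"claw": 80, "x": 0.7, "y": 0, "z": 0, "wx": 0, "wy": 0, "wz": 0}, {"claw": 80, "x": 0, "y": 0, "z": 0, "wx": 0, "wy": 0, "wz": 0}, {"claw": 80, "x": 0, "y": 0, "z": 0, "wx": 0, "wy": 0, "wz": 0}]'

```text
time_s: 10.4
ee_pos: [0.4507, -0.2643, 0.0023]
eef_rot: [-0.8, 1.567, 2.481]
ft_force: [0.3, -0.4, -0.2]
grip_width: 0.0583
```

Call:
apply_moves --plan '[{"claw": 130, "x": 0, "y": 0, "z": 0, "wx": 0, "wy": 0, "wz": 0}, {"claw": 180, "x": 0, "y": 0, "z": 0, "wx": 0, "wy": 0, "wz": 0}, {"claw": 255, "x": 0, "y": 0, "z": 0, "wx": 0, "wy": 0, "wz": 0}, {"claw": 255, "x": 0, "y": 0, "z": 0, "wx": 0, "wy": 0, "wz": 0}, {"claw": 255, "x": 0, "y": 0, "z": 0, "wx": 0, "wy": 0, "wz": 0}, {"claw": 255, "x": 0, "y": 0, "z": 0, "wx": 0, "wy": 0, "wz": 0}]' --squeeze 35

```text
time_s: 11.0
ee_pos: [0.451, -0.2645, 0.0027]
eef_rot: [-0.794, 1.568, 2.487]
ft_force: [-0.2, 0.0, 5.7]
grip_width: 0.0355
```

Call:
apply_moves --plan '[{"claw": 255, "x": -1, "y": 0, "z": 0, "wx": 0, "wy": 0, "wz": 0}, {"claw": 255, "x": -2, "y": 0, "z": 0, "wx": 0, "wy": 0, "wz": 0}, {"claw": 255, "x": -3, "y": 0, "z": 0, "wx": 0, "wy": 0, "wz": 0}, {"claw": 255, "x": -4, "y": 0, "z": 0, "wx": 0, "wy": 0, "wz": 0}, {"claw": 255, "x": -4, "y": 0, "z": 0, "wx": 0, "wy": 0, "wz": 0}, {"claw": 255, "x": -3, "y": 0, "z": 0, "wx": 0, "wy": 0, "wz": 0}, {"claw": 255, "x": 0, "y": 0, "z": 0, "wx": 0, "wy": 0, "wz": 0}, {"claw": 255, "x": 0, "y": 0, "z": 0, "wx": 0, "wy": 0, "wz": 0}]'

```text
time_s: 11.8
ee_pos: [0.4506, -0.2643, 0.1718]
eef_rot: [-0.799, 1.567, 2.482]
ft_force: [0.3, -0.5, -2.0]
grip_width: 0.0352
```

```bash
python3 - <<'E'
from h import *
p,Rm=pose(); s=sense(); print(s["time_s"],p,s["grip_width"],np.round(Rm,3),s["ft_force"])
print(delta(p,Rm,N([-.002,0,.06]),tool([.5,0,-C30],[0,-1,0])),N([-.002,0,.06]))
im=read_camera("wrist"); cv2.imwrite("pics/w6.png",im)
im=read_camera("side"); cv2.imwrite("pics/s6.png",cv2.resize(im[60:260,230:430],None,fx=3,fy=3))
E
```

```text
11.8 [ 0.45063892 -0.26425091  0.1718472 ] 0.03519471151558316 [[-0.003  0.139 -0.99 ]
 [ 0.003 -0.99  -0.139]
 [-1.    -0.003  0.003]] [ 0.25007408 -0.53201077 -2.03204386]
(array([  6.63, -23.65,  -9.42]), array([ 7.7, 30.1,  2.2])) [ 0.51087569 -0.01683282  0.10596152]
```

View pics/w6.png

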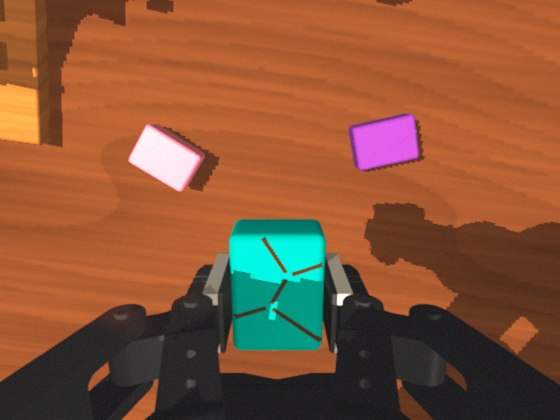

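View pics/s6.png

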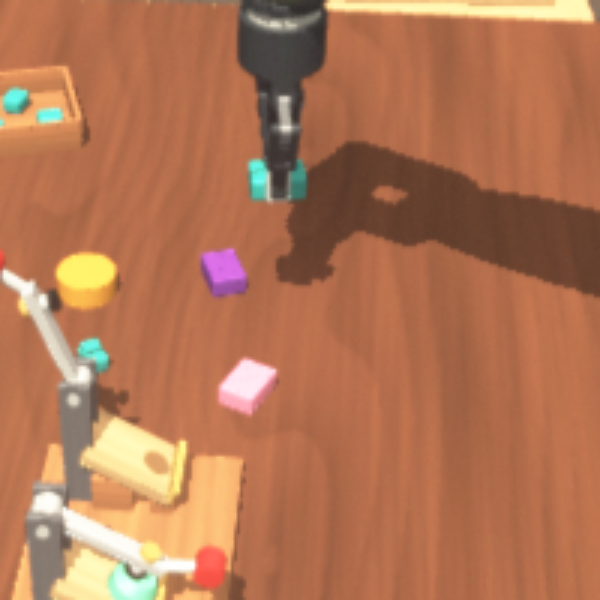

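Call:
apply_moves --plan '[{"claw": 255, "x": 0, "y": 0, "z": 0, "wx": 7.7, "wy": 0, "wz": 0.2}, {"claw": 255, "x": 0, "y": -3, "z": -0.5, "wx": 0, "wy": 0, "wz": 0}, {"claw": 255, "x": 0, "y": -4, "z": -1, "wx": 0, "wy": 0, "wz": 0}, {"claw": 255, "x": 0, "y": -4, "z": -1, "wx": 0, "wy": 0, "wz": 0}, {"claw": 255, "x": 0, "y": -4, "z": -1, "wx": 0, "wy": 0, "wz": 0}, {"claw": 255, "x": 0, "y": -4, "z": -1, "wx": 0, "wy": 0, "wz": 0}, {"claw": 255, "x": 0, "y": -3.5, "z": -1, "wx": 0, "wy": 0, "wz": 0}, {"claw": 255, "x": 0, "y": -2.2, "z": -0.5, "wx": 0, "wy": 0, "wz": 0}, {"claw": 255, "x": 0, "y": 0, "z": 0, "wx": 0, "wy": 0, "wz": 0}]'

```text
time_s: 12.8
ee_pos: [0.5085, -0.0146, 0.1687]
eef_rot: [-0.085, 1.563, 3.065]
ft_force: [0.2, 0.3, -1.1]
grip_width: 0.0352
```

Call:
apply_moves --plan '[{"claw": 255, "x": 0, "y": 0, "z": 0, "wx": 0, "wy": 5, "wz": 0}, {"claw": 255, "x": 0, "y": 0, "z": 0, "wx": 0, "wy": 5, "wz": 0}, {"claw": 255, "x": 0, "y": 0, "z": 0, "wx": 0, "wy": 5, "wz": 0}, {"claw": 255, "x": 0, "y": 0, "z": 0, "wx": 0, "wy": 5, "wz": 0}, {"claw": 255, "x": 0, "y": 0, "z": 0, "wx": 0, "wy": 5, "wz": 0}, {"claw": 255, "x": 0, "y": 0, "z": 0, "wx": 0, "wy": 5, "wz": 0}, {"claw": 255, "x": 0, "y": 0, "z": 0, "wx": 0, "wy": 0, "wz": 0}, {"claw": 255, "x": 0, "y": 0, "z": 0, "wx": 0, "wy": 0, "wz": 0}]'

```text
time_s: 13.6
ee_pos: [0.5087, -0.0177, 0.1699]
eef_rot: [3.14, 1.054, 0.003]
ft_force: [-0.4, -0.5, -1.0]
grip_width: 0.0354
```

```bash
python3 - <<'E'
from h import *
p,Rm=pose(); s=sense(); print(s["time_s"],p,s["grip_width"],np.round(Rm,3),s["ft_force"])
im=read_camera("wrist"); cv2.imwrite("pics/w7.png",im)
im=read_camera("side"); cv2.imwrite("pics/s7.png",cv2.resize(im[80:280,200:400],None,fx=3,fy=3))
m=camera_model("wrist");H=m["hand_eye"]
def wt(uv,tx):
    d=H[:3,:3]@np.array([(uv[0]-m["cx"])/m["fx"],(uv[1]-m["cy"])/m["fy"],1]);o=H[:3,3]
    return o+d*(tx-o[0])/d[0]
for u in [(234,237),(323,237),(324,349),(232,349),(278,220)]: print(u,wt(u,-.0193))
# nest-frame TCP
q=p-N([0,0,0]); print("nest tcp",q@np.array([C30,0,S30]),q[1],q@np.array([-S30,0,C30]))
print(delta(p,Rm,N([-.002,0,.03]),tool([.5,0,-C30],[.005,-1,0])))
E
```

```text
13.6 [ 0.50869923 -0.01769203  0.16986064] 0.03542796165620585 [[ 0.494  0.004 -0.869]
 [ 0.001 -1.    -0.003]
 [-0.869  0.001 -0.494]] [-0.37263427 -0.53299238 -1.04503692]
(234, 237) [-0.0193     -0.01587688 -0.02317333]
(323, 237) [-0.0193      0.01641976 -0.02315573]
(324, 349) [-0.0193      0.01843482  0.02435965]
(232, 349) [-0.0193     -0.01823537  0.02433839]
(278, 220) [-1.93000000e-02  8.84866778e-05 -2.96424044e-02]
nest tcp 0.028065066670737222 -0.0006930619992828596 0.11642626749509034
(array([ 8.66, -0.08,  2.95]), array([-0. ,  0.4,  0.1]))
```

View pics/w7.png

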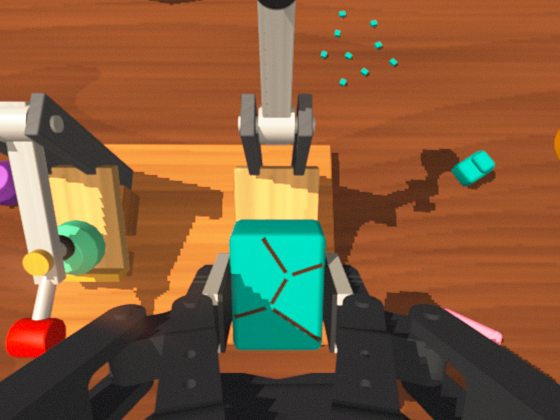

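View pics/s7.png

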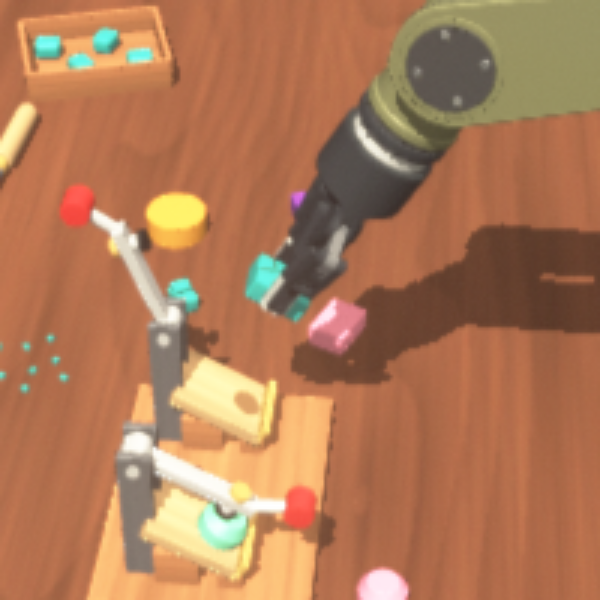

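The slab is held centred in the fingers and parallel to the bed. Side view: the held slab at (275,285), the empty bed at (225,400). Next I approach to 30 mm.

Call:
apply_moves --plan '[{"claw": 255, "x": 1.5, "y": -0.1, "z": 1, "wx": 0, "wy": 0.4, "wz": 0.1}, {"claw": 255, "x": 2, "y": 0, "z": 1, "wx": 0, "wy": 0, "wz": 0}, {"claw": 255, "x": 2, "y": 0, "z": 0.7, "wx": 0, "wy": 0, "wz": 0}, {"claw": 255, "x": 2, "y": 0, "z": 0, "wx": 0, "wy": 0, "wz": 0}, {"claw": 255, "x": 1.2, "y": 0, "z": 0, "wx": 0, "wy": 0, "wz": 0}, {"claw": 255, "x": 0, "y": 0, "z": 0, "wx": 0, "wy": 0, "wz": 0}, {"claw": 255, "x": 0, "y": 0, "z": 0, "wx": 0, "wy": 0, "wz": 0}, {"claw": 255, "x": 0, "y": 0, "z": 0, "wx": 0, "wy": 0, "wz": 0}]'

```text
time_s: 14.5
ee_pos: [0.5306, -0.0163, 0.0835]
eef_rot: [3.137, 1.043, -0.0]
ft_force: [-0.3, -0.5, -0.4]
grip_width: 0.0351
```

```bash
cat >> h.py <<'E'
def nt():
    p,Rm=pose(); s=sense(); q=p-N([0,0,0]); X=np.array([C30,0,S30]);Z=np.array([-S30,0,C30])
    f=s["ft_force"]; print("t",round(s["time_s"],2),"nest tcp mm",np.round([1e3*q@X,1e3*q[1],1e3*q@Z],1),"F nest",np.round([f@X,f[1],f@Z],1),"grip",round(s["grip_width"]*1e3,1))
    print("rot err",delta(p,Rm,p,tool([.5,0,-C30],[.005,-1,0]))[1])
E
python3 - <<'E'
from h import *
nt()
im=read_camera("wrist"); cv2.imwrite("pics/w8.png",im)
im=read_camera("side"); cv2.imwrite("pics/s8.png",cv2.resize(im[150:270,220:340],None,fx=5,fy=5,interpolation=cv2.INTER_CUBIC))
E
```

```text
t 14.5 nest tcp mm [ 3.9  0.7 30.7] F nest [-0.4 -0.5 -0.2] grip 35.1
rot err [ 0.  -0.3 -0. ]
```

View pics/w8.png

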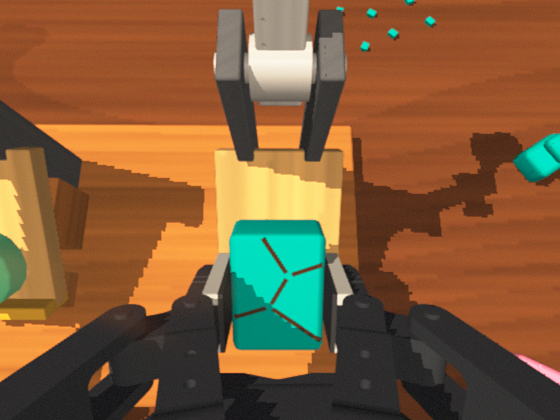

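View pics/s8.png

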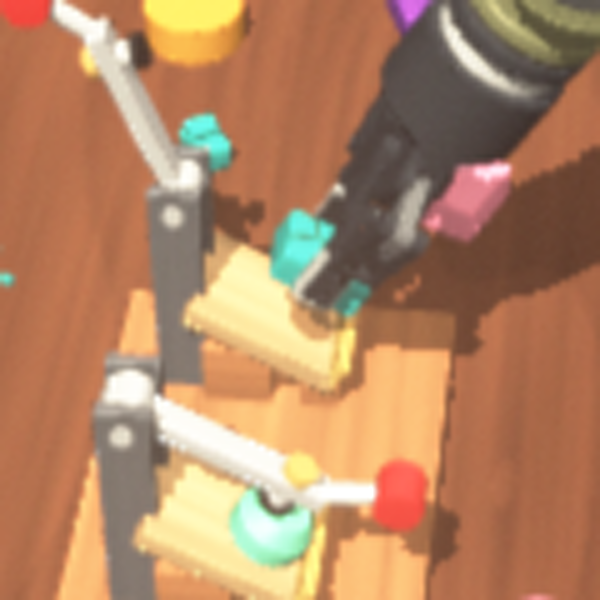

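```bash
python3 - <<'E'
from h import *
m=camera_model("wrist");H=m["hand_eye"]
def wt(uv,tx):
    d=H[:3,:3]@np.array([(uv[0]-m["cx"])/m["fx"],(uv[1]-m["cy"])/m["fy"],1]);o=H[:3,3]
    return o+d*(tx-o[0])/d[0]
for u in [(217,151),(342,151)]: print(wt(u,.0307))
E
```

```text
[ 0.0307     -0.02884668 -0.04806431]
[ 0.0307     0.0307115 -0.0480332]
```

Bed far edge in the wrist view (row 151, columns 217–342) puts the TCP 4.0 mm up the slope and 0.9 mm left, in agreement with the model. I descend.

Call:
apply_moves --plan '[{"claw": 255, "x": 0.8, "y": 0.08, "z": 0.2, "wx": 0, "wy": -0.3, "wz": 0}, {"claw": 255, "x": 0.8, "y": 0, "z": 0, "wx": 0, "wy": 0, "wz": 0}, {"claw": 255, "x": 0.5, "y": 0, "z": 0, "wx": 0, "wy": 0, "wz": 0}, {"claw": 255, "x": 0.3, "y": 0, "z": 0, "wx": 0, "wy": 0, "wz": 0}, {"claw": 255, "x": 0, "y": 0, "z": 0, "wx": 0, "wy": 0, "wz": 0}, {"claw": 255, "x": 0, "y": 0, "z": 0, "wx": 0, "wy": 0, "wz": 0}, {"claw": 255, "x": 0, "y": 0, "z": 0, "wx": 0, "wy": 0, "wz": 0}]'

```text
time_s: 15.3
ee_pos: [0.5403, -0.017, 0.0608]
eef_rot: [3.137, 1.049, 0.0]
ft_force: [0.8, 0.3, -0.9]
grip_width: 0.0351
```

```bash
python3 - <<'E'
from h import *
nt()
im=read_camera("side"); cv2.imwrite("pics/s9.png",cv2.resize(im[150:270,220:340],None,fx=5,fy=5,interpolation=cv2.INTER_CUBIC))
E
```

```text
t 15.3 nest tcp mm [0.9 0.  6.2] F nest [ 0.2  0.3 -1.2] grip 35.1
rot err [0.  0.1 0. ]
```

View pics/s9.png

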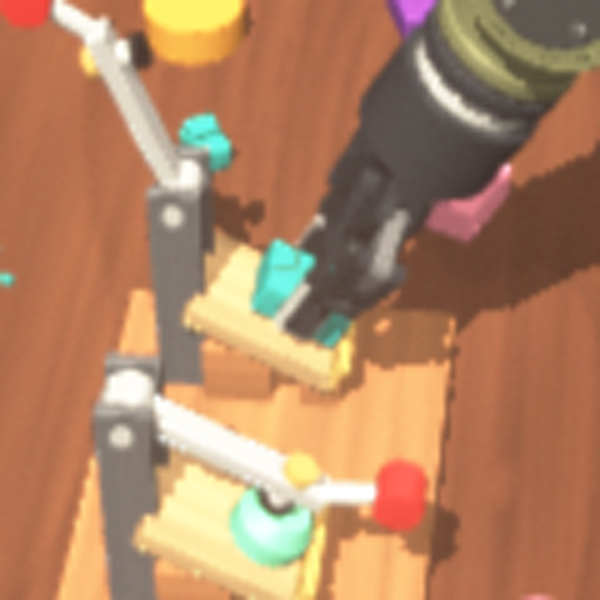

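No contact yet, about 3.5 mm above the bed. I go down in small steps.

Call:
apply_moves --plan '[{"claw": 255, "x": 0.2, "y": 0, "z": 0, "wx": 0, "wy": 0, "wz": 0}, {"claw": 255, "x": 0.1, "y": 0, "z": 0, "wx": 0, "wy": 0, "wz": 0}, {"claw": 255, "x": 0, "y": 0, "z": 0, "wx": 0, "wy": 0, "wz": 0}, {"claw": 255, "x": 0, "y": 0, "z": 0, "wx": 0, "wy": 0, "wz": 0}]'

```text
time_s: 15.75
ee_pos: [0.5416, -0.017, 0.058]
eef_rot: [3.137, 1.049, 0.0]
ft_force: [0.0, -0.4, -1.5]
grip_width: 0.0349
```

```bash
python3 -c "
from h import *
nt()"
```

```text
t 15.75 nest tcp mm [0.6 0.  3.1] F nest [-0.7 -0.4 -1.3] grip 34.9
rot err [-0.   0.1  0. ]
```

Call:
apply_moves --plan '[{"claw": 255, "x": 0.1, "y": 0, "z": 0, "wx": 0, "wy": 0, "wz": 0}, {"claw": 255, "x": 0, "y": 0, "z": 0, "wx": 0, "wy": 0, "wz": 0}, {"claw": 255, "x": 0, "y": 0, "z": 0, "wx": 0, "wy": 0, "wz": 0}]'

```text
time_s: 16.05
ee_pos: [0.542, -0.017, 0.0576]
eef_rot: [3.138, 1.05, 0.001]
ft_force: [-7.5, -0.1, 7.3]
grip_width: 0.0353
```

```bash
python3 -c "
from h import *
nt()"
```

```text
t 16.05 nest tcp mm [0.8 0.  2.6] F nest [-2.8 -0.1 10. ] grip 35.3
rot err [0.  0.1 0. ]
```

Bed contact at 10 N, at the expected height. I slide down gently towards the ledge.

Call:
apply_moves --plan '[{"claw": 255, "x": -0.05, "y": 0, "z": 0.1, "wx": 0, "wy": 0, "wz": 0}, {"claw": 255, "x": 0, "y": 0, "z": 0.1, "wx": 0, "wy": 0, "wz": 0}, {"claw": 255, "x": 0, "y": 0, "z": 0, "wx": 0, "wy": 0, "wz": 0}, {"claw": 255, "x": 0, "y": 0, "z": 0, "wx": 0, "wy": 0, "wz": 0}]'

```text
time_s: 16.45
ee_pos: [0.5406, -0.0171, 0.057]
eef_rot: [3.137, 1.048, -0.0]
ft_force: [1.0, 0.3, 0.1]
grip_width: 0.0356
```

```bash
python3 -c "
from h import *
nt()"
```

```text
t 16.45 nest tcp mm [-0.7 -0.1  2.7] F nest [ 0.9  0.3 -0.5] grip 35.6
rot err [-0.  0. -0.]
```

Call:
apply_moves --plan '[{"claw": 255, "x": 0.02, "y": 0, "z": 0.1, "wx": 0, "wy": 0, "wz": 0}, {"claw": 255, "x": 0.03, "y": 0, "z": 0.04, "wx": 0, "wy": 0, "wz": 0}, {"claw": 255, "x": 0, "y": 0, "z": 0, "wx": 0, "wy": 0, "wz": 0}]'

```text
time_s: 16.75
ee_pos: [0.5405, -0.0171, 0.0569]
eef_rot: [3.137, 1.046, -0.0]
ft_force: [2.9, 1.4, 4.3]
grip_width: 0.0353
```

```bash
python3 -c "
from h import *
nt()"
```

```text
t 16.75 nest tcp mm [-0.8 -0.1  2.7] F nest [4.7 1.4 2.3] grip 35.3
rot err [-0.  -0.1 -0. ]
```

The ledge is now felt (4.7 N along the slope), so the slab is seated. I release gently and withdraw square to the bed.

Call:
apply_moves --plan '[{"claw": 125, "x": 0, "y": 0, "z": 0, "wx": 0, "wy": 0, "wz": 0}, {"claw": 100, "x": 0, "y": 0, "z": 0, "wx": 0, "wy": 0, "wz": 0}, {"claw": 80, "x": 0, "y": 0, "z": 0, "wx": 0, "wy": 0, "wz": 0}, {"claw": 80, "x": 0, "y": 0, "z": 0, "wx": 0, "wy": 0, "wz": 0}, {"claw": 80, "x": -1, "y": 0, "z": 0, "wx": 0, "wy": 0, "wz": 0}, {"claw": 80, "x": -2, "y": 0, "z": 0, "wx": 0, "wy": 0, "wz": 0}, {"claw": 80, "x": -3, "y": 0, "z": 0, "wx": 0, "wy": 0, "wz": 0}, {"claw": 80, "x": -4, "y": 0, "z": 0, "wx": 0, "wy": 0, "wz": 0}, {"claw": 80, "x": 0, "y": 0, "z": 0, "wx": 0, "wy": 0, "wz": 0}, {"claw": 80, "x": 0, "y": 0, "z": 0, "wx": 0, "wy": 0, "wz": 0}]'

```text
time_s: 17.75
ee_pos: [0.4897, -0.0172, 0.1436]
eef_rot: [3.136, 1.046, -0.001]
ft_force: [-0.3, -0.1, 0.5]
grip_width: 0.059
```

```bash
python3 - <<'E'
from h import *
nt(); p,Rm=pose(); print(p)
im=read_camera("wrist"); cv2.imwrite("pics/w10.png",im)
im=read_camera("side"); cv2.imwrite("pics/s10.png",cv2.resize(im[150:270,220:340],None,fx=5,fy=5,interpolation=cv2.INTER_CUBIC))
E
```

```text
t 17.75 nest tcp mm [ -1.6  -0.2 103.2] F nest [-0.  -0.1  0.6] grip 59.0
rot err [ 0.  -0.1 -0. ]
[ 0.48966112 -0.01715873  0.1435615 ]
```

View pics/w10.png

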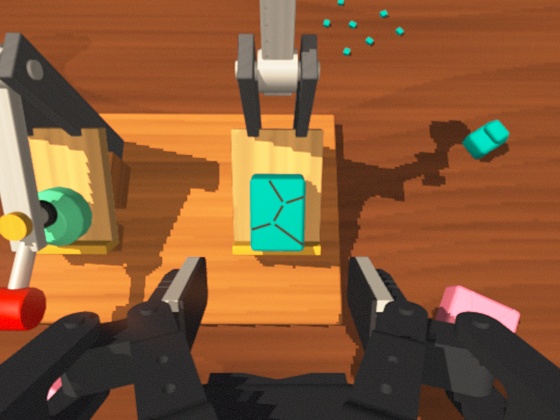

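View pics/s10.png

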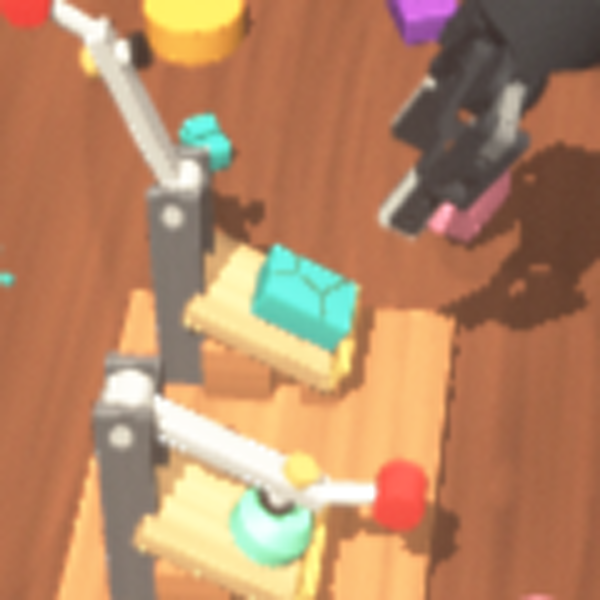

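The slab lies flat and centred on the bed against the ledge. In the wrist view it spans columns 250–304 and the bed 232–322, both centred at 277, and the clamp is still open. Next I fetch the clamp.

Call:
apply_moves --plan '[{"claw": 80, "x": -4, "y": 0, "z": 0, "wx": 0, "wy": -7.5, "wz": 0}, {"claw": 80, "x": -4, "y": 0, "z": 0, "wx": 0, "wy": -7.5, "wz": 0}, {"claw": 80, "x": -4, "y": 0, "z": 0, "wx": 0, "wy": -7.5, "wz": 0}, {"claw": 80, "x": -4, "y": 0, "z": 0, "wx": 0, "wy": -7.5, "wz": 0}, {"claw": 80, "x": -4, "y": 0, "z": 0, "wx": 0, "wy": 0, "wz": 0}, {"claw": 80, "x": 0, "y": 0, "z": -4, "wx": 0, "wy": 0, "wz": 0}, {"claw": 80, "x": 0, "y": 0, "z": -4, "wx": 0, "wy": 0, "wz": 0}, {"claw": 80, "x": 0, "y": 0, "z": -4, "wx": 0, "wy": 0, "wz": 0}, {"claw": 80, "x": 0, "y": 0, "z": 0, "wx": 0, "wy": 0, "wz": 0}, {"claw": 80, "x": 0, "y": 0, "z": 0, "wx": 0, "wy": 0, "wz": 0}]'

```text
time_s: 18.85
ee_pos: [0.559, -0.0163, 0.3283]
eef_rot: [0.142, 1.562, -2.995]
ft_force: [-0.9, 0.1, 0.9]
grip_width: 0.0586
```

```bash
python3 - <<'E'
from h import *
p,Rm=pose(); print(p,sense()["time_s"])
print(delta(p,Rm,np.array([.663,-.0165,.31]),tool([0,0,-1],[0,-1,0])))
im=read_camera("wrist"); cv2.imwrite("pics/w11.png",im)
m=camera_model("wrist");H=m["hand_eye"]
t=Rm.T@(np.array([.663,-.0165,.246])-p); c=np.linalg.inv(H)@np.append(t,1); print([m["fx"]*c[0]/c[2]+m["cx"],m["fy"]*c[1]/c[2]+m["cy"]])
E
```

```text
[ 0.559023   -0.01626778  0.32828801] 18.85
(array([  1.74,   0.06, -10.41]), array([ 0.2,  0.5, -0.1]))
[np.float64(278.5083282814286), np.float64(39.08905802296496)]
```

View pics/w11.png

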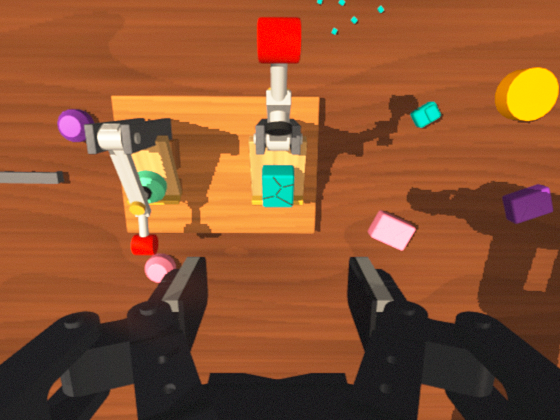

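The knob shows at (279,40) against a predicted (278.5,39). I move over it and grip it.

Call:
apply_moves --plan '[{"claw": 80, "x": 0, "y": 0, "z": -4, "wx": 0, "wy": 0.5, "wz": 0}, {"claw": 80, "x": 0, "y": 0, "z": -4, "wx": 0, "wy": 0, "wz": 0}, {"claw": 80, "x": 0, "y": 0.05, "z": -2.4, "wx": 0, "wy": 0, "wz": 0}, {"claw": 80, "x": 2, "y": 0, "z": 0, "wx": 0, "wy": 0, "wz": 0}, {"claw": 80, "x": 3, "y": 0, "z": 0, "wx": 0, "wy": 0, "wz": 0}, {"claw": 80, "x": 3, "y": 0, "z": 0, "wx": 0, "wy": 0, "wz": 0}, {"claw": 80, "x": 1.7, "y": 0, "z": 0, "wx": 0, "wy": 0, "wz": 0}, {"claw": 80, "x": 0, "y": 0, "z": 0, "wx": 0, "wy": 0, "wz": 0}, {"claw": 80, "x": 0, "y": 0, "z": 0, "wx": 0, "wy": 0, "wz": 0}]'

```text
time_s: 19.8
ee_pos: [0.6635, -0.0167, 0.2364]
eef_rot: [2.87, 1.563, -0.267]
ft_force: [0.4, 0.4, -0.5]
grip_width: 0.0583
```

```bash
python3 - <<'E'
from h import *
p,Rm=pose(); print(p,sense()["time_s"],sense()["ft_force"])
print(delta(p,Rm,np.array([.663,-.0168,.226]),tool([0,0,-1],[0,-1,0])))
E
```

```text
[ 0.66346228 -0.01670393  0.23635302] 19.8 [ 0.39251334  0.3819376  -0.52353178]
(array([1.03, 0.01, 0.05]), array([ 0.2, -0.5, -0.1]))
```

Call:
apply_moves --plan '[{"claw": 80, "x": 1, "y": 0, "z": 0.05, "wx": 0, "wy": -0.5, "wz": 0}, {"claw": 80, "x": 0, "y": 0, "z": 0, "wx": 0, "wy": 0, "wz": 0}, {"claw": 160, "x": 0, "y": 0, "z": 0, "wx": 0, "wy": 0, "wz": 0}, {"claw": 255, "x": 0, "y": 0, "z": 0, "wx": 0, "wy": 0, "wz": 0}, {"claw": 255, "x": 0, "y": 0, "z": 0, "wx": 0, "wy": 0, "wz": 0}, {"claw": 255, "x": 0, "y": 0, "z": 0, "wx": 0, "wy": 0, "wz": 0}, {"claw": 255, "x": 0, "y": 0, "z": 0, "wx": 0, "wy": 0, "wz": 0}]' --squeeze 25

```text
time_s: 20.5
ee_pos: [0.6634, -0.0169, 0.226]
eef_rot: [1.283, 1.568, -1.855]
ft_force: [-0.5, -0.4, 1.8]
grip_width: 0.0236
```

```bash
python3 - <<'E'
from h import *
cl()
th=np.radians(np.r_[149,146,np.arange(140,7,-6),8.6]); a=np.radians(28.8)-th
X=-13.2*np.cos(a);Z=-13.2*np.sin(a)
for t,dx,dz in zip(np.degrees(th[1:]),np.diff(X),np.diff(Z)): print(round(t),"x",round(-dz,2),"z",round(-dx,2))
E
```

```text
20.5 0.02364933964432073 [-0.46197178 -0.40123112  1.78157751] [ 0.66338438 -0.01685968  0.22596888]
r,theta 0.13123308156330235 149.39052063606331
146 x -0.33 z 0.61
140 x -0.57 z 1.26
134 x -0.43 z 1.31
128 x -0.29 z 1.35
122 x -0.15 z 1.37
116 x -0.0 z 1.38
110 x 0.14 z 1.37
104 x 0.28 z 1.35
98 x 0.42 z 1.32
92 x 0.56 z 1.26
86 x 0.69 z 1.2
80 x 0.81 z 1.12
74 x 0.92 z 1.03
68 x 1.02 z 0.93
62 x 1.11 z 0.82
56 x 1.19 z 0.7
50 x 1.26 z 0.57
44 x 1.31 z 0.43
38 x 1.35 z 0.29
32 x 1.37 z 0.15
26 x 1.38 z 0.0
20 x 1.37 z -0.14
14 x 1.35 z -0.28
8 x 1.32 z -0.42
9 x -0.13 z 0.05
```

Call:
apply_moves --plan '[{"claw": 255, "x": -0.3, "y": 0, "z": 0.6, "wx": 0, "wy": 0, "wz": 0}, {"claw": 255, "x": -0.55, "y": 0, "z": 1.25, "wx": 0, "wy": 0, "wz": 0}, {"claw": 255, "x": -0.45, "y": 0, "z": 1.3, "wx": 0, "wy": 0, "wz": 0}, {"claw": 255, "x": -0.3, "y": 0, "z": 1.35, "wx": 0, "wy": 0, "wz": 0}, {"claw": 255, "x": -0.15, "y": 0, "z": 1.35, "wx": 0, "wy": 0, "wz": 0}, {"claw": 255, "x": 0, "y": 0, "z": 1.4, "wx": 0, "wy": 0, "wz": 0}, {"claw": 255, "x": 0.15, "y": 0, "z": 1.35, "wx": 0, "wy": 0, "wz": 0}, {"claw": 255, "x": 0.3, "y": 0, "z": 1.35, "wx": 0, "wy": 0, "wz": 0}, {"claw": 255, "x": 0, "y": 0, "z": 0, "wx": 0, "wy": 0, "wz": 0}, {"claw": 255, "x": 0, "y": 0, "z": 0, "wx": 0, "wy": 0, "wz": 0}]'

```text
time_s: 21.5
ee_pos: [0.5632, -0.0169, 0.2395]
eef_rot: [0.692, 1.568, -2.446]
ft_force: [-3.1, 0.2, 5.8]
grip_width: 0.0236
```

```bash
python3 -c "
from h import *
cl()"
```

```text
21.5 0.023569378043895466 [-3.0679137   0.16090167  5.84250586] [ 0.56321891 -0.01686622  0.23949555]
r,theta 0.13082591961740647 104.01713674359893
```

Call:
apply_moves --plan '[{"claw": 255, "x": 0.4, "y": 0, "z": 1.3, "wx": 0, "wy": 0, "wz": 0}, {"claw": 255, "x": 0.55, "y": 0, "z": 1.25, "wx": 0, "wy": 0, "wz": 0}, {"claw": 255, "x": 0.7, "y": 0, "z": 1.2, "wx": 0, "wy": 0, "wz": 0}, {"claw": 255, "x": 0.8, "y": 0, "z": 1.1, "wx": 0, "wy": 0, "wz": 0}, {"claw": 255, "x": 0.9, "y": 0, "z": 1.05, "wx": 0, "wy": 0, "wz": 0}, {"claw": 255, "x": 1.0, "y": 0, "z": 0.95, "wx": 0, "wy": 0, "wz": 0}, {"claw": 255, "x": 1.1, "y": 0, "z": 0.8, "wx": 0, "wy": 0, "wz": 0}, {"claw": 255, "x": 1.2, "y": 0, "z": 0.7, "wx": 0, "wy": 0, "wz": 0}, {"claw": 255, "x": 1.25, "y": 0, "z": 0.6, "wx": 0, "wy": 0, "wz": 0}, {"claw": 255, "x": 0, "y": 0, "z": 0, "wx": 0, "wy": 0, "wz": 0}]'

```text
time_s: 22.5
ee_pos: [0.4726, -0.0169, 0.1564]
eef_rot: [0.12, 1.567, -3.018]
ft_force: [1.7, 4.9, -1.6]
grip_width: 0.0236
```

```bash
python3 - <<'E'
from h import *
cl()
im=read_camera("side"); cv2.imwrite("pics/s12.png",cv2.resize(im[130:270,220:340],None,fx=5,fy=4.2,interpolation=cv2.INTER_CUBIC))
E
```

```text
22.5 0.02359659650216925 [ 1.65167207  4.85431391 -1.55000241] [ 0.47257217 -0.01691381  0.15642086]
r,theta 0.1314087994973077 48.09462200859025
```

View pics/s12.png

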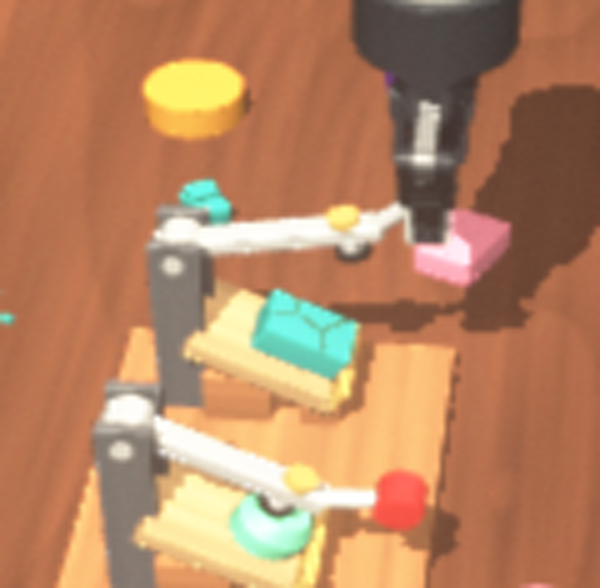

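The clamp is horizontal above the undisturbed slab. I lower it, slower towards the end.

Call:
apply_moves --plan '[{"claw": 255, "x": 1.3, "y": 0, "z": 0.4, "wx": 0, "wy": 0, "wz": 0}, {"claw": 255, "x": 1.35, "y": 0, "z": 0.3, "wx": 0, "wy": 0, "wz": 0}, {"claw": 255, "x": 1.35, "y": 0, "z": 0.15, "wx": 0, "wy": 0, "wz": 0}, {"claw": 255, "x": 1.35, "y": 0, "z": 0, "wx": 0, "wy": 0, "wz": 0}, {"claw": 255, "x": 1.0, "y": 0, "z": -0.1, "wx": 0, "wy": 0, "wz": 0}, {"claw": 255, "x": 0.6, "y": 0, "z": -0.1, "wx": 0, "wy": 0, "wz": 0}, {"claw": 255, "x": 0, "y": 0, "z": 0, "wx": 0, "wy": 0, "wz": 0}, {"claw": 255, "x": 0, "y": 0, "z": 0, "wx": 0, "wy": 0, "wz": 0}]'

```text
time_s: 23.35
ee_pos: [0.4662, -0.0169, 0.0884]
eef_rot: [0.042, 1.566, -3.096]
ft_force: [0.2, 6.7, -0.5]
grip_width: 0.0241
```

```bash
python3 - <<'E'
from h import *
cl()
im=read_camera("side"); cv2.imwrite("pics/s13.png",cv2.resize(im[130:270,220:340],None,fx=5,fy=4.2,interpolation=cv2.INTER_CUBIC))
E
```

```text
23.35 0.02407686246674097 [ 0.20796889  6.70583934 -0.4554431 ] [ 0.46622926 -0.01692323  0.0884242 ]
r,theta 0.13266687086594942 18.124617993884222
```

View pics/s13.png

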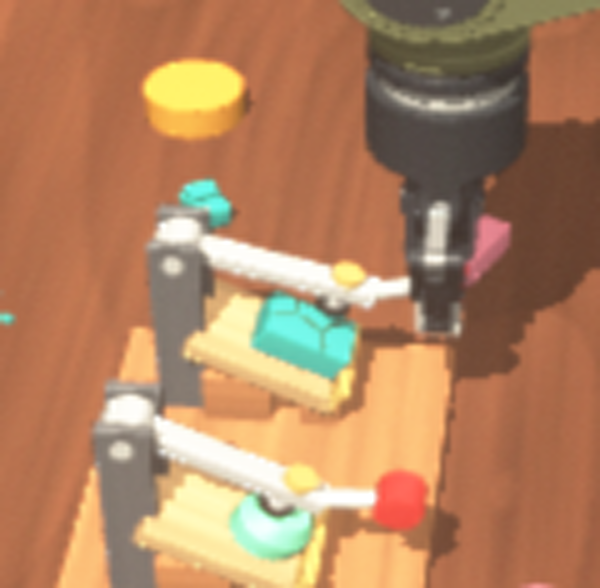

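Call:
apply_moves --plan '[{"claw": 255, "x": 0.6, "y": 0, "z": -0.1, "wx": 0, "wy": 0, "wz": 0}, {"claw": 255, "x": 0.6, "y": 0, "z": -0.15, "wx": 0, "wy": 0, "wz": 0}, {"claw": 255, "x": 0.4, "y": 0, "z": -0.1, "wx": 0, "wy": 0, "wz": 0}, {"claw": 255, "x": 0.2, "y": 0, "z": -0.1, "wx": 0, "wy": 0, "wz": 0}, {"claw": 255, "x": 0, "y": 0, "z": 0, "wx": 0, "wy": 0, "wz": 0}, {"claw": 255, "x": 0, "y": 0, "z": 0, "wx": 0, "wy": 0, "wz": 0}]'

```text
time_s: 24.0
ee_pos: [0.4705, -0.0169, 0.0705]
eef_rot: [0.041, 1.566, -3.097]
ft_force: [-1.4, 5.4, 0.1]
grip_width: 0.0234
```

```bash
python3 - <<'E'
from h import *
cl()
im=read_camera("side"); cv2.imwrite("pics/s14.png",cv2.resize(im[130:270,220:340],None,fx=5,fy=4.2,interpolation=cv2.INTER_CUBIC))
E
```

```text
24.0 0.023372336737192675 [-1.44008809  5.35211497  0.13138763] [ 0.47049817 -0.01693774  0.07052083]
r,theta 0.1330644660936228 10.183182328982497
```

View pics/s14.png

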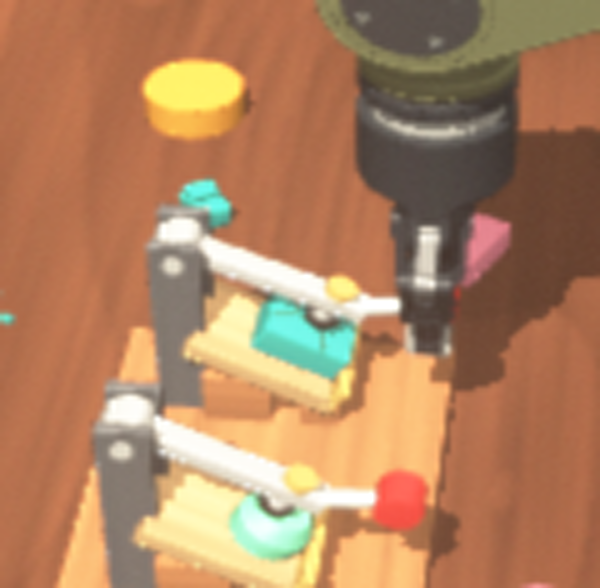

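Nearly there: arm almost parallel to the bed. I take small steps until I feel contact.

Call:
apply_moves --plan '[{"claw": 255, "x": 0.15, "y": 0, "z": -0.05, "wx": 0, "wy": 0, "wz": 0}, {"claw": 255, "x": 0.15, "y": 0, "z": -0.05, "wx": 0, "wy": 0, "wz": 0}, {"claw": 255, "x": 0, "y": 0, "z": 0, "wx": 0, "wy": 0, "wz": 0}, {"claw": 255, "x": 0, "y": 0, "z": 0, "wx": 0, "wy": 0, "wz": 0}]'

```text
time_s: 24.45
ee_pos: [0.4715, -0.0169, 0.0676]
eef_rot: [0.045, 1.566, -3.093]
ft_force: [-1.6, 6.1, 0.3]
grip_width: 0.0236
```

```bash
python3 -c "
from h import *
cl()"
```

```text
24.45 0.02363174369136776 [-1.55111211  6.14404036  0.28213122] [ 0.4714821  -0.01692581  0.0676044 ]
r,theta 0.1330986450551003 8.858085228734822
```

Call:
apply_moves --plan '[{"claw": 255, "x": 0.1, "y": 0, "z": -0.03, "wx": 0, "wy": 0, "wz": 0}, {"claw": 255, "x": 0.1, "y": 0, "z": -0.03, "wx": 0, "wy": 0, "wz": 0}, {"claw": 255, "x": 0, "y": 0, "z": 0, "wx": 0, "wy": 0, "wz": 0}, {"claw": 255, "x": 0, "y": 0, "z": 0, "wx": 0, "wy": 0, "wz": 0}]'

```text
time_s: 24.85
ee_pos: [0.4722, -0.0169, 0.0657]
eef_rot: [0.056, 1.566, -3.082]
ft_force: [-2.1, 6.5, -0.1]
grip_width: 0.0237
```

```bash
python3 -c "
from h import *
cl()"
```

```text
24.85 0.02373268926084431 [-2.10043799  6.46561949 -0.10996749] [ 0.47215686 -0.01692951  0.06567589]
r,theta 0.13313777230742502 7.978841531622084
```

Call:
apply_moves --plan '[{"claw": 255, "x": 0.1, "y": 0, "z": -0.03, "wx": 0, "wy": 0, "wz": 0}, {"claw": 255, "x": 0.1, "y": 0, "z": -0.03, "wx": 0, "wy": 0, "wz": 0}, {"claw": 255, "x": 0, "y": 0, "z": 0, "wx": 0, "wy": 0, "wz": 0}, {"claw": 255, "x": 0, "y": 0, "z": 0, "wx": 0, "wy": 0, "wz": 0}]'

```text
time_s: 25.25
ee_pos: [0.4729, -0.0169, 0.0637]
eef_rot: [0.059, 1.566, -3.079]
ft_force: [-0.8, 5.8, 0.6]
grip_width: 0.0236
```

```bash
python3 - <<'E'
from h import *
cl()
im=read_camera("side"); cv2.imwrite("pics/s15.png",cv2.resize(im[150:270,220:340],None,fx=5,fy=5,interpolation=cv2.INTER_CUBIC))
im=read_camera("wrist"); cv2.imwrite("pics/w15.png",im)
E
```

```text
25.25 0.02361211349273284 [-0.76957576  5.83091058  0.57829743] [ 0.47287954 -0.01693866  0.06374776]
r,theta 0.13316356287584025 7.092846782296171
```

View pics/s15.png

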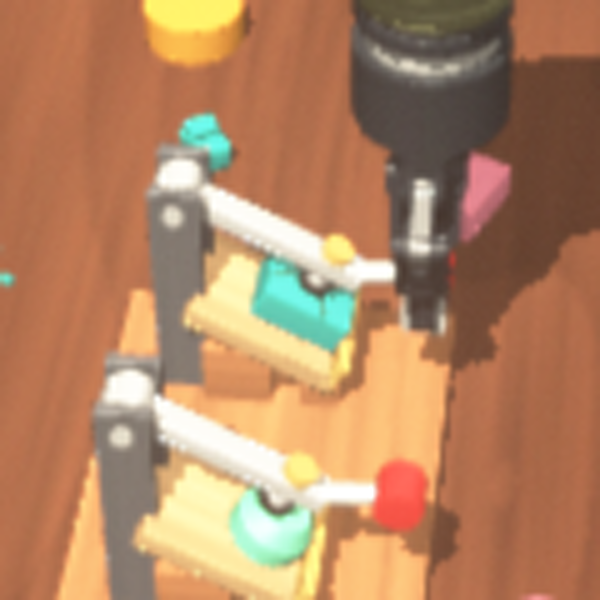

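View pics/w15.png

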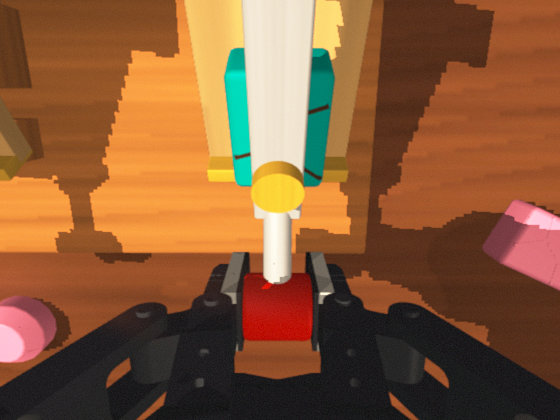

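Call:
apply_moves --plan '[{"claw": 255, "x": 0.1, "y": 0, "z": -0.03, "wx": 0, "wy": 0, "wz": 0}, {"claw": 255, "x": 0.1, "y": 0, "z": -0.03, "wx": 0, "wy": 0, "wz": 0}, {"claw": 255, "x": 0, "y": 0, "z": 0, "wx": 0, "wy": 0, "wz": 0}, {"claw": 255, "x": 0, "y": 0, "z": 0, "wx": 0, "wy": 0, "wz": 0}]'

```text
time_s: 25.75
ee_pos: [0.4736, -0.0169, 0.0618]
eef_rot: [0.063, 1.566, -3.075]
ft_force: [-1.9, 6.5, 1.6]
grip_width: 0.0237
```

```bash
python3 -c "
from h import *
cl()"
```

```text
25.75 0.02366768885513407 [-1.91987438  6.52055869  1.61183211] [ 0.47357873 -0.01692744  0.06183147]
r,theta 0.1332383268530722 6.215992374813535
```

Call:
apply_moves --plan '[{"claw": 255, "x": 0.1, "y": 0, "z": -0.03, "wx": 0, "wy": 0, "wz": 0}, {"claw": 255, "x": 0.1, "y": 0, "z": -0.03, "wx": 0, "wy": 0, "wz": 0}, {"claw": 255, "x": 0, "y": 0, "z": 0, "wx": 0, "wy": 0, "wz": 0}, {"claw": 255, "x": 0, "y": 0, "z": 0, "wx": 0, "wy": 0, "wz": 0}]'

```text
time_s: 26.15
ee_pos: [0.474, -0.0169, 0.061]
eef_rot: [0.046, 1.565, -3.092]
ft_force: [-6.7, 6.5, 9.3]
grip_width: 0.0237
```

```bash
python3 -c "
from h import *
cl()"
```

```text
26.15 0.023680570048467426 [-6.69133597  6.53676749  9.30423684] [ 0.47397741 -0.01693078  0.0609648 ]
r,theta 0.1332064634255496 5.8059376581836055
```

Contact: 9 N upwards, so the pad is on the slab. I ease off, release and retreat upwards.

Call:
apply_moves --plan '[{"claw": 255, "x": -0.1, "y": 0, "z": 0.05, "wx": 0, "wy": 0, "wz": 0}, {"claw": 160, "x": 0, "y": 0, "z": 0, "wx": 0, "wy": 0, "wz": 0}, {"claw": 80, "x": 0, "y": 0, "z": 0, "wx": 0, "wy": 0, "wz": 0}, {"claw": 80, "x": 0, "y": 0, "z": 0, "wx": 0, "wy": 0, "wz": 0}, {"claw": 80, "x": 0, "y": 0, "z": 0, "wx": 0, "wy": 0, "wz": 0}, {"claw": 80, "x": -2, "y": 0, "z": 0, "wx": 0, "wy": 0, "wz": 0}, {"claw": 80, "x": -4, "y": 0, "z": 0, "wx": 0, "wy": 0, "wz": 0}, {"claw": 80, "x": -4, "y": 0, "z": 0, "wx": 0, "wy": 0, "wz": 0}, {"claw": 80, "x": -4, "y": 0, "z": 0, "wx": 0, "wy": 0, "wz": 0}, {"claw": 80, "x": 0, "y": 0, "z": 0, "wx": 0, "wy": 0, "wz": 0}]'

```text
time_s: 27.15
ee_pos: [0.4787, -0.0182, 0.2094]
eef_rot: [2.754, 1.559, -0.384]
ft_force: [0.5, 0.4, 0.7]
grip_width: 0.0582
```

```bash
python3 - <<'E'
from h import *
p,Rm=pose(); print(p,sense()["ft_force"],sense()["time_s"])
im=read_camera("wrist"); cv2.imwrite("pics/w16.png",im)
im=read_camera("side"); cv2.imwrite("pics/s16.png",cv2.resize(im[150:270,220:340],None,fx=5,fy=5,interpolation=cv2.INTER_CUBIC))
m=camera_model("wrist");H=m["hand_eye"]
for t in (.10,.15,.20):
    a=np.radians(28.8)-t; q=np.array([.5966-.132*np.cos(a),-.017,.132-.132*np.sin(a)])
    c=np.linalg.inv(H)@np.append(Rm.T@(q-p),1); print(t,[m["fx"]*c[0]/c[2]+m["cx"],m["fy"]*c[1]/c[2]+m["cy"]],(proj("side",q)-[220,150])*5)
E
```

```text
[ 0.47866802 -0.01818505  0.20940478] [0.48743422 0.4157653  0.685199  ] 27.15
0.1 [np.float64(275.19574952031013), np.float64(203.18821902622173)] [419.36387918 280.94842835]
0.15 [np.float64(275.1837410517849), np.float64(208.30970796529604)] [424.44613903 272.27529505]
0.2 [np.float64(275.1719491087985), np.float64(213.27482563551843)] [428.9496145  263.33098891]
```

View pics/w16.png

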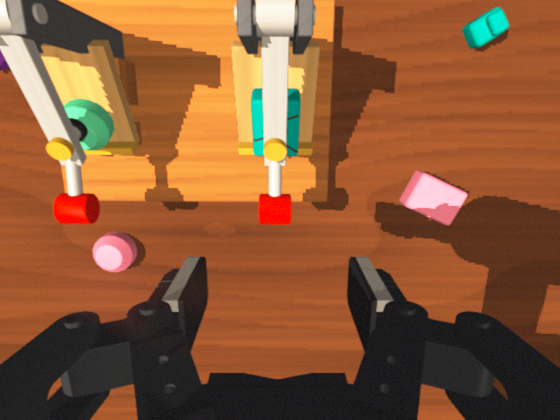

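View pics/s16.png

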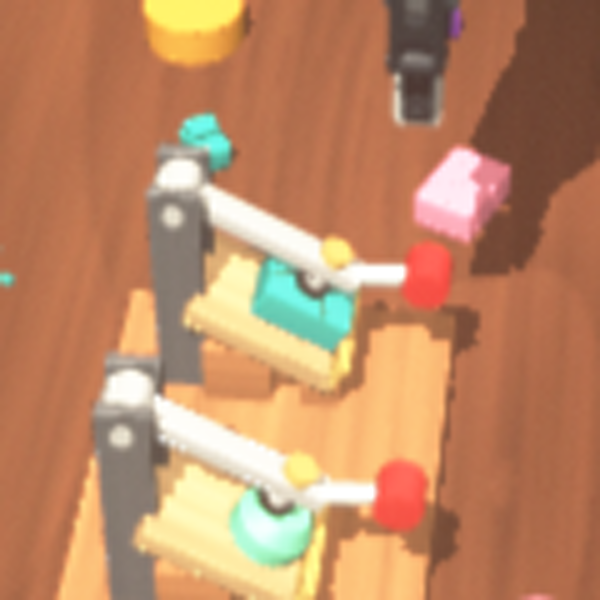

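The clamp rests on the slab: the knob is at wrist (275,209) and side crop (427,275), and both fit 0.15 rad. The slab is centred on the bed at the ledge, and the left nest is unchanged. I hand in.

```bash
python3 -c "
from h import *
print(close_job())"
```

```text
the job is handed in; nothing more can be done
None
```

The job is done and handed in at about 27 s. The right nest was the empty one. I swung its clamp back to the open stop, laid the teal veined slab on the bed and slid it down to the brass ledge. I then let go and swung the clamp over until its pad touched the slab.

**Last checks:**
- **Slab:** it lies flat and lengthways, and in the wrist picture it is centred on the bed to about 1 mm.
- **Clamp:** the knob's position in both the wrist and side pictures fits a clamp angle of about 0.15 rad. The pad contact gave about 9 N before I eased off.
- **Left nest:** the finished stone and its clamp look unchanged, and the gripper is clear of everything.
- **Other things on the bench:** I touched none of the others. The wax and chunk look in place in the last pictures. I did not view or measure the file at the end.

**What disagreed:**
- The first two move calls were refused because rows need every key; nothing moved.
- The knob slipped a few millimetres in the pads while the clamp was being opened. While closing, the arm's position read 0.10 rad at contact, against 0.15 rad in the pictures.

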